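# Reset the tilting sample board to its lowest notch

## Task

The tilting board with the glazed sample tiles is propped too steep: bring it down to its lowest notch. By its front bar, lift it through its remaining notches and past the top, feeling for the stop and pressing on it with no more than 15 N, until the prop is thrown out; ease it all the way down flat so that the prop resets, then raise it one notch and leave it resting there. Never let the board fall, and leave the crockery and the ruler around it where they are.

Things in the scene. Friction and masses are not known exactly. Their poses are not given: they have to be found in the camera images.
- hinge (a point): middle of the sample board's hinge line, 125 mm above the table. The stand is fixed on the table: dark steel base plate 220 x 200 x 12 mm, two grey cheeks at its far end carrying the hinge. The axes are the stand's and do not tilt: x from the front bar towards the hinge (board flat), y along the hinge line, z up
- bar (a point): centre of the board's front bar (its handle): steel, 12 mm thick, 120 mm long, parallel to the hinge line and 200 mm from it; two arms 55 mm either side of its middle join it to the board's edge, 44 mm from the bar's centre, so a finger fits behind it. Axes turn with the board (y along the bar). The tiled plywood board is 150 x 230 x 10 mm, 0.65 to 0.9 kg; 3 to 5 N at the bar lift it
- board (a joint): tilt of the board: 0 rad flat (bar 125 mm above the table), growing as the bar rises. Clicks freely upward; rests in notches at 0.24 (lowest), 0.44, 0.64, 0.84 rad, held by the prop. At 0.9 to 1.25 rad (differs each time) the prop is thrown out; 0.04 rad (8 mm at the bar) later comes a firm stop. Then nothing holds the board. In the last 0.1 rad above flat the prop tips back in. Let go, it falls at 2 rad/s
- buffer: rubber peg, 12 mm thick, at the stand's +y side beside the prop (a dark steel pawl with a round weight, pivoted on the stand, that catches under four pins on the board's steel quadrant). It stops the thrown-out prop and with it the board; each newton lifted at the bar beyond that presses it with 1.5 N. Origin on its axis, in the stand's middle plane
- mug: loose white mug, 80 mm wide and 92 mm high, at the -y side of the stand; origin under its centre. A bystander
- bowl: loose blue bowl, 110 mm wide and 50 mm high, at the +y side of the stand; origin under its centre. A bystander
- ruler: loose steel ruler, 300 x 28 x 5 mm, lying on the table at the -y side of the stand; origin under its centre. A bystander
- saucers: loose stack of white saucers, 140 mm wide and 72 mm high; origin under its centre. A bystander
- plates: loose stack of white plates, 180 mm wide and 88 mm high; origin under its centre. A bystander
- jar: loose brown jar with a steel cap, 64 mm wide and 100 mm high; origin under its centre. A bystander
- cups: loose stack of three square white cups, 75 x 75 mm and 160 mm high; origin under its centre. A bystander

How it is judged:
On the way, in this order (a step that is already met when the one before it is completed fails the run):
1. the board has been lifted past its top notch (value of joint board above 0.88 rad).
2. the board lies flat (value of joint board below 0.04 rad), for 0.1 s.
At the end, for the whole second after the job is handed in: the board rests by itself in its lowest notch (0.24 rad, within 0.03), still and released (value of joint board between 0.21 and 0.27 rad and velocity of joint board between -0.03 and 0.03 rad/s); the robot touches nothing.
It fails at once if the board falls: it comes down faster than 1.5 rad/s (velocity of joint board below -1.5 rad/s).
It fails at once if the stop is forced: the prop presses its buffer with more than 25 N (contact force between buffer and anything else above 25 N).
It fails at once if a bystander is disturbed: one of the crockery or the ruler moves more than 20 mm (distance of any of mug, bowl, ruler, saucers, plates, jar, cups from where it was at the start of the episode above 0.02 m).
It also fails if it takes over 72 s, if anything falls off the work surface, if the arm or the gripper's body presses on something with over 40 N, if the wrist force passes 120 N, or if a joint passes its speed limit or range.

## Robot

A 7-joint arm with a two-finger parallel gripper is mounted at the origin on the work surface. World frame = base frame: x ahead of the robot, y to its left, z up, the work surface at z = 0. Lengths are in m, angles in rad, forces in N, time in s.
With the tool pointing down it reaches from about 0.425 to 0.825 m from the base axis. Payload 3.6 kg.
Tool frame: the origin (TCP) lies at the very end of the fingers, on their centre line; the grasp point (between the pads) lies 19 mm behind it; y points along the fingers, z is the direction in which the jaws open and shut, and the axes are right-handed (so a half turn about y gives the same grasp; the last joint's range is limited). The gripper opens to 85 mm and grips with 20 to 120 N. Pads are 22 mm wide; open, the fingers measure 114 mm over their backs; the gripper's body (76 mm by 85 mm) begins 54 mm behind the grasp point. The pads swing forward as they close: fully open they stand 13 mm farther back than shut.
Start: joints at [-1.363, 0.615, -0.013, 1.423, 0.008, 1.103, -0.04], TCP at [0.151, 0.632, 0.231] pointing down, gripper open.
Joint ranges: [-3.12, 3.12], [-0.3, 2.06], [-1.34, 1.32], [0.26, 2.42], [-1.36, 4.5], [0.01, 1.98], [-2.84, 2.84]. Speed limits (rad/s): [2.79, 2.79, 3.14, 3.14, 3.14, 3.14, 3.14].

## Interface

Orientations are given as [roll, pitch, yaw] about the fixed x, y, z axes, in that order (R = Rz(yaw) Ry(pitch) Rx(roll)).
In Python, from plant import bot gives the robot as it stands.
- The arm moves only by the tool step_arm, never from a script. Its argument "moves" is a list of rows, each an object of numbers: "x", "y", "z": the shift along the tool's x, y, z as a fraction of full scale; "wx", "wy", "wz": the turn, a rotation vector about the tool's x, y, z as a fraction of full scale. In form: [{"x": .., "y": .., "z": .., "wx": .., "wy": .., "wz": ..}, ...]. A call has 1 to 5 rows; each row is the pose to reach, as a shift and turn from the pose measured when the call began, along the tool's axes at that moment; what a row does not reach only later rows make up. Full scale, the value 1, is 200 mm for a shift and 90 degrees for a turn. A row lasts 1/10 s, in which the tool goes at most 50 mm and 8.59 degrees, less where a joint would pass 70% of its speed; a pose out of reach is approached as far as the arm can. A call with a number of a shift or a turn outside -1 to 1 is refused whole. A call with a gripper value outside its range is refused whole. "gripper" is the closure, from -1 (fully open) to 1 (shut), set as the call begins (left out, the last holds). The fingers move at their own pace and stop on an object; "grip_force" is the grip in N (left out, the last holds). Time passes only in rows, so rows that repeat a pose let the fingers close. It gives the time, the measured TCP pose, the force and the opening at its end, in the units of the state.
- bot.state(): the state, without advancing time (a new reading comes with each control period).
- bot.camera(name): name is "side" or "top" or "wrist"; returns a dict with "pixels" (420x560x3 uint8, blue, green, red), "K" (3x3 intrinsics, pixels), "dist" ([k1, k2, p1, p2, k3] as OpenCV has them; the pictures are not rectified), "pose" (4x4, takes a point from camera to world coordinates). Camera axes: x right, y down, z forward; pixel columns grow to the right and rows downward; lengths in m; the calibration is good to about 2 mm. A picture is of the moment at which its call begins. There is no depth.
- bot.finish_job(): hands the job in, once; it reports no verdict.
The state is a dict: "t": time; "qpos": joint angles; "joint_vel": joint speeds; "effort": joint torques, N m; "ee_pos": TCP position; "tcp_rot": TCP orientation; "force": force on the tool from outside, world axes, zero at the start; "torque": the same for the moment, N m; "width": opening from 0.0 (shut) to 1.0 (fully open).
Only numpy, scipy, OpenCV 4.12 (cv2) and the standard library are available. Lean on these libraries where they do the work, as an engineer would, in place of code of your own. Each camera call takes 0.05 s, during which the arm holds its last target.

## Working session

There is one attempt and no reset: what is moved stays moved. The work goes in short steps, Python scripts to look and compute and a tool call to move; the robot and the scene stay as the last step left them, time stands still between calls to the robot, and variables do not carry over. Pictures are saved under pics/ and viewed, and the job is handed in when it is done.

Besides the shell and the picture viewer there is one more tool, called after "Request:" as name(argument=value, ...) on one line, values as JSON. step_arm: Moves the arm, as the interface text tells. Its arguments: {"type":"object","properties":{"moves":{"type":"array"},"gripper":{"type":"number"},"grip_force":{"type":"number"}},"required":["moves"]}

```bash
ls; mkdir -p pics; python3 - <<'E'
from plant import bot
import cv2
print(bot.state())
for n in ["side","top","wrist"]:
    c=bot.camera(n); cv2.imwrite(f"pics/{n}0.png",c["pixels"]); print(n,c["K"],c["dist"],c["pose"])
E
```

```text
pics
{'t': 0.0, 'qpos': array([-1.363481  ,  0.61590055, -0.01260569,  1.42492473,  0.00810257,
        1.10341882, -0.04041211]), 'joint_vel': array([ 0.00104954,  0.00028905, -0.00074977,  0.00095122,  0.00099296,
       -0.00056235, -0.00010012]), 'effort': array([-2.87190496e-04, -4.69213772e+01,  2.59582317e-01, -1.71030128e+01,
        1.00772845e-02,  9.73908609e-03, -5.92825629e-06]), 'ee_pos': array([0.15041581, 0.63155316, 0.23014175]), 'tcp_rot': array([-1.57339707e+00, -4.70693671e-05, -2.33768226e-01]), 'force': array([0.35384823, 0.31287017, 0.28214398]), 'torque': array([ 0.06807045, -0.01417282, -0.05315486]), 'width': 0.995901478214095}
side [[500.8470413    0.         291.11378545]
 [  0.         500.8470413  205.32338461]
 [  0.           0.           1.        ]] [0.02089428 0.         0.         0.         0.        ] [[ 0.69664841 -0.5706281   0.43481556 -0.08782489]
 [-0.71727764 -0.54224757  0.43758469 -0.65601288]
 [-0.01392044 -0.61672616 -0.78705468  1.22883654]
 [ 0.          0.          0.          1.        ]]
top [[528.33553957   0.         279.4382101 ]
 [  0.         528.33553957 209.48324179]
 [  0.           0.           1.        ]] [-0.1917468  0.         0.         0.         0.       ] [[ 0.01761932 -0.99714507  0.07342527  0.39773943]
 [-0.99974856 -0.01858877 -0.01254078 -0.0167505 ]
 [ 0.01386986 -0.07318585 -0.99722187  1.69582232]
 [ 0.          0.          0.          1.        ]]
wrist [[359.65517277   0.         281.46907552]
 [  0.         359.65517277 212.835309  ]
 [  0.           0.           1.        ]] [-0.01822881  0.          0.          0.          0.        ] [[ 0.23075286  0.92795179  0.2926749   0.07585008]
 [ 0.97301178 -0.2197296  -0.07047675  0.64977039]
 [-0.00108968  0.30103884 -0.95361126  0.37178902]
 [ 0.          0.          0.          1.        ]]
```

View pics/side0.png

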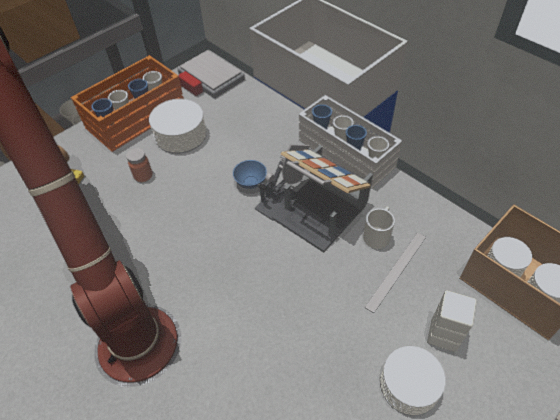

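View pics/top0.png

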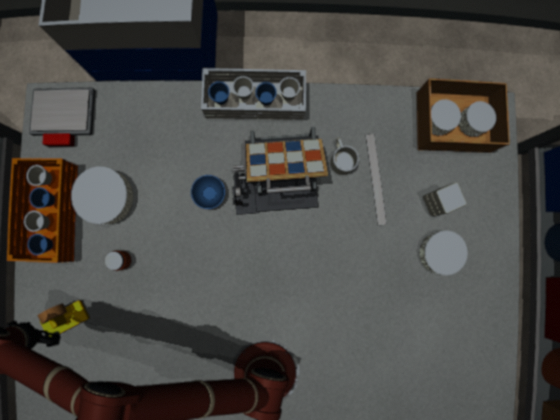

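View pics/wrist0.png

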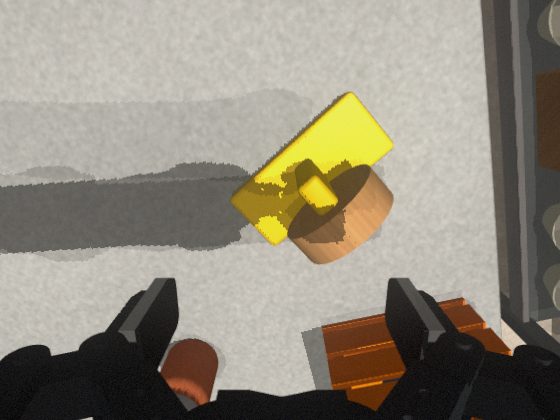

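The side and top views show the stand ahead of the robot, with the board at top pixel (287,158), the bowl left of it at (208,192), the mug right at (344,160) and the ruler at (376,180). I'll enlarge these.

```bash
python3 - <<'E'
import cv2
a=cv2.imread("pics/top0.png")[115:225,180:400]; cv2.imwrite("pics/topc.png",cv2.resize(a,None,fx=3.6,fy=3.6,interpolation=cv2.INTER_CUBIC))
a=cv2.imread("pics/side0.png")[130:255,220:430]; cv2.imwrite("pics/sidec.png",cv2.resize(a,None,fx=3.8,fy=3.8,interpolation=cv2.INTER_CUBIC))
E
```

```text
(no output)
```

View pics/topc.png

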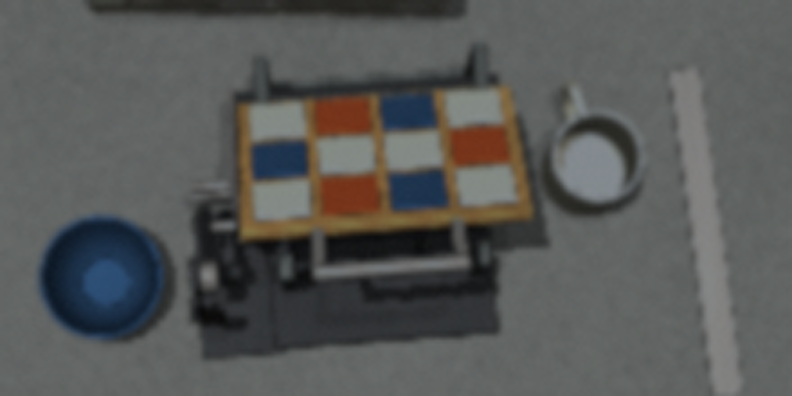

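View pics/sidec.png

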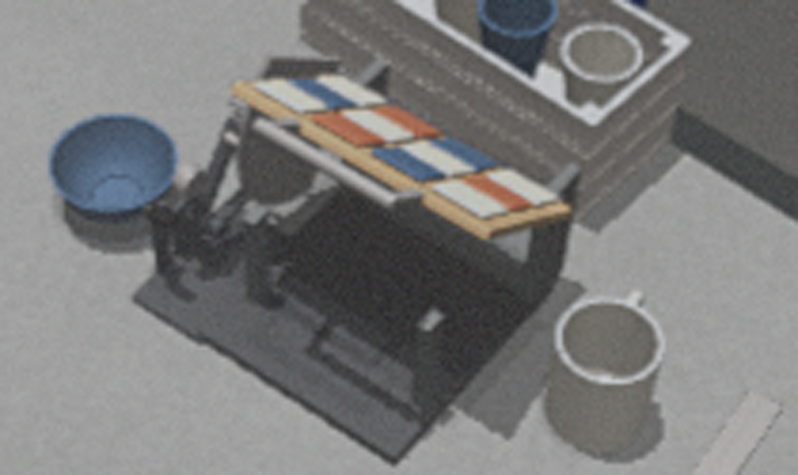

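```bash
cat > h.py <<'E'
import numpy as np, cv2
from scipy.spatial.transform import Rotation as R
from plant import bot
def norm(c,uv): return cv2.undistortPoints(np.array(uv,float).reshape(-1,1,2),c["K"],np.array(c["dist"])).reshape(-1,2)
def ray(c,uv):
    n=norm(c,uv); d=np.c_[n,np.ones(len(n))]@c["pose"][:3,:3].T; return c["pose"][:3,3],d
def at_z(c,uv,z):
    o,d=ray(c,uv); return o+d*((z-o[2])/d[:,2])[:,None]
def tri(c1,u1,c2,u2):
    P=[np.linalg.inv(c["pose"])[:3] for c in(c1,c2)]
    X=cv2.triangulatePoints(P[0],P[1],norm(c1,u1).T,norm(c2,u2).T); return (X[:3]/X[3]).T
def proj(c,X):
    T=np.linalg.inv(c["pose"]); return cv2.projectPoints(np.array(X,float).reshape(-1,3),cv2.Rodrigues(T[:3,:3])[0],T[:3,3],c["K"],np.array(c["dist"]))[0].reshape(-1,2)
E
python3 - <<'E'
from h import *
np.set_printoptions(precision=4,suppress=True)
s=bot.camera("side");t=bot.camera("top")
b=tri(t,[(268.1,190),(310,187.8)],s,[(287.1,162.9),(327.4,182.1)])
print("bar ends",b,np.linalg.norm(b[0]-b[1]),b.mean(0))
print("reproj",proj(t,b),proj(s,b))
print("plate top cam",at_z(t,[(236.4,214.2),(255.6,212.2),(318.3,207.2)],.012))
print("plate side cam",at_z(s,[(255,208.2),(323.9,251.8)],.012))
# board front corners top: (238,240),(533,216) ; rear top-left(237,97),(515,87)
u=lambda x,y:(180+x/3.6,115+y/3.6)
v=lambda x,y:(220+x/3.8,130+y/3.8)
c=tri(t,[u(238,232),u(533,210)],s,[v(235,83),v(492,228)])
print("board front corners?",c,np.linalg.norm(c[0]-c[1]))
print("mug rim",at_z(t,[u(600,160)],.092),"bowl",at_z(t,[u(102,277)],.05),"ruler ends",at_z(t,[u(684,72),u(728,390)],.005))
yawb=np.arctan2(*(b[0]-b[1])[[0,1]]*np.array([-1,1]));print("yaw",yawb)
E
```

```text
bar ends [[ 0.5559 -0.0008  0.2423]
 [ 0.5699 -0.1218  0.2467]] 0.12185150361413677 [ 0.5629 -0.0613  0.2445]
reproj [[267.3975 190.825 ]
 [311.2474 186.4686]] [[288.2083 162.7364]
 [325.468  182.364 ]]
plate top cam [[ 0.5041  0.0993  0.012 ]
 [ 0.5116  0.0381  0.012 ]
 [ 0.5314 -0.1623  0.012 ]]
plate side cam [[ 0.4998  0.0932  0.012 ]
 [ 0.5276 -0.166   0.012 ]]
board front corners? [[ 0.5906  0.0598  0.215 ]
 [ 0.6111 -0.1707  0.2204]] 0.23144501403289708
mug rim [[ 0.6745 -0.2416  0.092 ]] bowl [[0.5699 0.1866 0.05  ]] ruler ends [[ 0.7729 -0.3309  0.005 ]
 [ 0.4835 -0.3714  0.005 ]]
yaw 0.11511876836220172
```

The bar is 0.122 m long and sits at z≈0.2445, which gives a tilt of about 0.64 rad (third notch). Stand yaw is about +0.10, and the hinge is near (0.7225, -0.045). Next is a helper that turns target poses into move fractions.

```bash
cat >> h.py <<'E'
np.set_printoptions(precision=4,suppress=True)
YAW=0.10; H=np.array([0.7225,-0.045,0.125])
xs=np.array([np.cos(YAW),np.sin(YAW),0]); ys=np.array([-np.sin(YAW),np.cos(YAW),0]); zs=np.array([0,0,1.])
def bar(t,h=None): return (H if h is None else h)-0.2*np.cos(t)*xs+0.2*np.sin(t)*zs
def rot(a): # a = angle below horizontal
    y=np.cos(a)*xs-np.sin(a)*zs; x=-ys; return np.c_[x,y,np.cross(x,y)]
def go(p,a):
    s=bot.state(); R0=R.from_euler("xyz",s["tcp_rot"]).as_matrix()
    d=R0.T@(p-s["ee_pos"])/0.2; w=R.from_matrix(R0.T@rot(a)).as_rotvec()/(np.pi/2)
    print("t",s["t"],"sh",d,"turn",w,"|",np.linalg.norm(d)*200,"mm",np.linalg.norm(w)*90,"deg"); return d,w
def st():
    s=bot.state(); R0=R.from_euler("xyz",s["tcp_rot"]).as_matrix()
    print("t",s["t"],"p",s["ee_pos"],"a",np.arctan2(-R0[2,1],R0[:,1]@xs),"rollerr",R0[:,0]@-ys,"F",s["force"],"w",s["width"],"q",s["qpos"]); return s
E
python3 - <<'E'
from h import *
a=1.34
p=bar(.64)-0.07*rot(a)[:,1]
print(p, bar(.64)); d,w=go(p,a)
E
```

```text
[ 0.5469 -0.0626  0.3126] [ 0.5629 -0.061   0.2444]
t 0.25 sh [ 2.7328 -0.4057 -2.9201] turn [ 0.1283  0.7839 -0.0904] | 803.9736102130423 mm 71.95568815071248 deg
```

Request:
step_arm(moves=[{"x":0.1,"y":-0.25,"z":-0.1,"wy":0.05},{"x":0.3,"y":-0.5,"z":-0.25,"wy":0.12},{"x":0.5,"y":-0.6,"z":-0.4,"wy":0.2},{"x":0.75,"y":-0.6,"z":-0.6,"wy":0.27},{"x":0.95,"y":-0.6,"z":-0.8,"wy":0.34}])

```text
validation failed for argument at $.mo...
```

```bash
python3 - <<'E'
from h import *
st();a=1.34
d,w=go(bar(.64)-0.07*rot(a)[:,1],a)
E
```

```text
t 0.25 p [0.1505 0.632  0.2307] a 1.571172482012424 rollerr 0.3275315634389536 F [-0.6208 -0.4958  0.8134] w 0.9981911473318098 q [-1.3635  0.6154 -0.0126  1.4241  0.0081  1.1034 -0.0404]
t 0.25 sh [ 2.7328 -0.4057 -2.9201] turn [ 0.1283  0.7839 -0.0904] | 803.9736102130423 mm 71.95568815071248 deg
```

Request:
step_arm(moves=[{"x":0.1,"y":-0.25,"z":-0.1,"wx":0,"wy":0.05,"wz":0},{"x":0.3,"y":-0.5,"z":-0.25,"wx":0,"wy":0.12,"wz":0},{"x":0.5,"y":-0.6,"z":-0.4,"wx":0,"wy":0.2,"wz":0},{"x":0.75,"y":-0.6,"z":-0.6,"wx":0,"wy":0.27,"wz":0},{"x":0.95,"y":-0.6,"z":-0.8,"wx":0,"wy":0.34,"wz":0}])

```text
t: 0.75
ee_pos: [0.2732, 0.4703, 0.3492]
tcp_rot: [-1.568, 0.0, -0.772]
force: [0.9, 0.2, 0.1]
width: 1.006
```

```bash
python3 - <<'E'
from h import *
st();a=1.34
d,w=go(bar(.64)-0.07*rot(a)[:,1],a)
E
```

```text
t 0.75 p [0.2732 0.4703 0.3492] a 1.5689404421810913 rollerr 0.765593380075295 F [0.8676 0.1898 0.1461] w 1.0060991830197714 q [-1.1893  0.3528  0.1523  1.5426 -0.0548  1.2478 -0.2301]
t 0.75 sh [ 2.8396  0.1803 -0.9551] turn [ 0.1394  0.4428 -0.052 ] | 600.2707442492274 mm 42.039013730381825 deg
```

Request:
step_arm(moves=[{"x":0.2,"y":0,"z":-0.05,"wx":0,"wy":0.06,"wz":0},{"x":0.42,"y":0,"z":-0.08,"wx":0,"wy":0.12,"wz":0},{"x":0.65,"y":0,"z":-0.12,"wx":0,"wy":0.18,"wz":0},{"x":0.87,"y":0,"z":-0.18,"wx":0,"wy":0.24,"wz":0},{"x":1.0,"y":0,"z":-0.25,"wx":0,"wy":0.28,"wz":0}])

```text
t: 1.25
ee_pos: [0.384, 0.2912, 0.3493]
tcp_rot: [-1.567, -0.0, -1.22]
force: [-0.9, 0.5, -0.0]
width: 1.0
```

```bash
python3 - <<'E'
from h import *
st();a=1.34
d,w=go(bar(.64)-0.07*rot(a)[:,1],a)
E
```

```text
t 1.25 p [0.384  0.2912 0.3493] a 1.5674527578316253 rollerr 0.9687946421162504 F [-0.8722  0.506  -0.0468] w 0.9998502116440603 q [-0.9442  0.2512  0.3261  1.7021 -0.0842  1.1991 -0.2467]
t 1.25 sh [1.9413 0.1846 0.1574] turn [ 0.144   0.1587 -0.0185] | 391.28659938185785 mm 19.35995911962922 deg
```

Request:
step_arm(moves=[{"x":0.22,"y":0,"z":0,"wx":0.03,"wy":0.03,"wz":0},{"x":0.45,"y":0,"z":0,"wx":0.06,"wy":0.06,"wz":0},{"x":0.68,"y":0,"z":0.03,"wx":0.09,"wy":0.1,"wz":-0.01},{"x":0.9,"y":0,"z":0.06,"wx":0.12,"wy":0.13,"wz":-0.02},{"x":1.0,"y":0,"z":0.08,"wx":0.144,"wy":0.159,"wz":-0.018}])

```text
t: 1.75
ee_pos: [0.4685, 0.1044, 0.3499]
tcp_rot: [-1.337, 0.0, -1.479]
force: [-0.0, 0.3, -0.0]
width: 1.0
```

```bash
python3 - <<'E'
from h import *
st();a=1.34
d,w=go(bar(.64)-0.07*rot(a)[:,1],a)
E
```

```text
t 1.75 p [0.4685 0.1044 0.3499] a 1.3374559659145573 rollerr 0.9999679531267013 F [-0.0107  0.256  -0.0449] w 0.9996768151538525 q [-0.7174  0.1349  0.491   1.8788 -0.0379  0.9128 -0.1259]
t 1.75 sh [0.8675 0.2539 0.2623] turn [-0.0016 -0.005   0.0011] | 188.24007871235423 mm 0.4814243930117136 deg
```

Request:
step_arm(moves=[{"x":0.22,"y":0,"z":0.06,"wx":0,"wy":0,"wz":0},{"x":0.45,"y":0,"z":0.13,"wx":0,"wy":0,"wz":0},{"x":0.67,"y":0.05,"z":0.2,"wx":0,"wy":0,"wz":0},{"x":0.87,"y":0.1,"z":0.26,"wx":0,"wy":-0.005,"wz":0},{"x":0.868,"y":0.2,"z":0.262,"wx":0,"wy":-0.005,"wz":0}])

```text
t: 2.25
ee_pos: [0.5462, -0.0716, 0.3249]
tcp_rot: [-1.332, -0.007, -1.483]
force: [0.4, 0.2, -0.3]
width: 1.002
```

```bash
python3 - <<'E'
from h import *
st();a=1.34
d,w=go(bar(.64)-0.07*rot(a)[:,1],a)
for n in["wrist","side"]:
    c=bot.camera(n); im=c["pixels"].copy(); 
    for y in(-.06,0,.06):
        u=proj(c,bar(.64)+y*ys)[0]; print(n,u); cv2.circle(im,tuple(int(round(k)) for k in u),2,(0,255,0),-1)
    if n=="side": im=cv2.resize(im[100:250,200:400],None,fx=4,fy=4,interpolation=cv2.INTER_CUBIC)
    cv2.imwrite(f"pics/{n}1.png",im)
E
```

```text
t 2.25 p [ 0.5462 -0.0716  0.3249] a 1.3318321586617052 rollerr 0.9998930004620851 F [ 0.3837  0.1974 -0.3107] w 1.0017022086333678 q [-0.3083  0.2967  0.5662  1.7717 -0.2845  0.9029  0.4608]
t 2.25 sh [-0.0451  0.0615 -0.0071] turn [-0.0052 -0.0067  0.0065] | 15.328528120785892 mm 0.9614630071890462 deg
wrist [279.256  289.9052]
wrist [278.1578 208.3008]
wrist [276.8786 112.6666]
side [324.8679 182.9234]
side [306.4056 172.3203]
side [288.5913 162.0865]
```

View pics/wrist1.png

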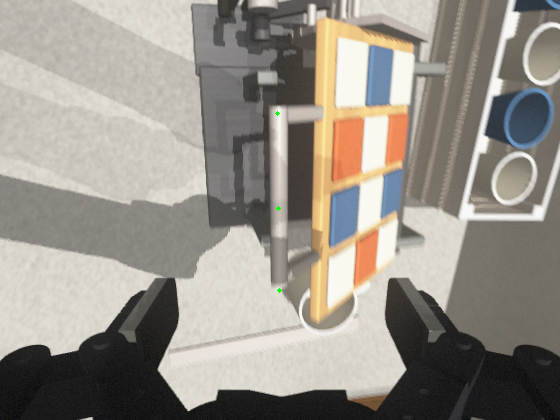

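View pics/side1.png

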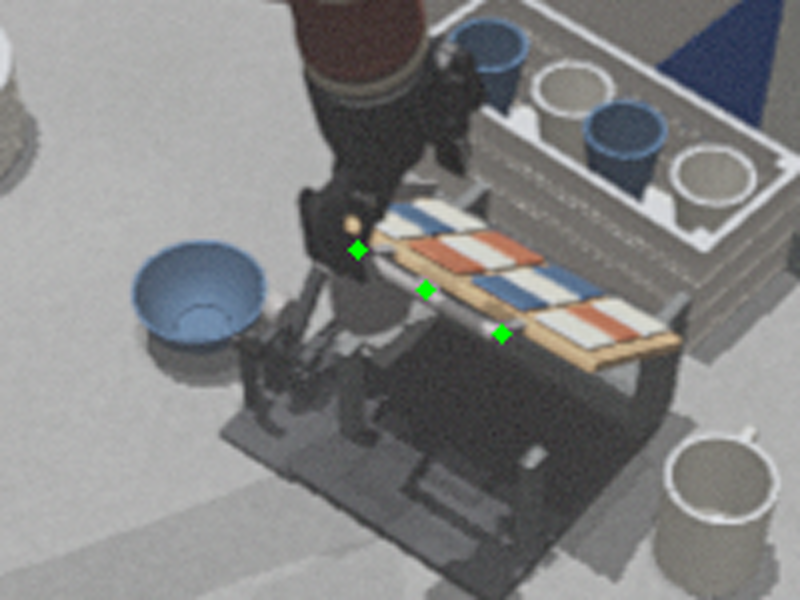

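The wrist view shows the bar from (277,105) to (279,287), within about 5 px of my model, with both fingers straddling it. I'll descend now.

```bash
python3 - <<'E'
from h import *
a=1.34
d,w=go(bar(.64)+0.018*rot(a)[:,1],a)
E
```

```text
t 2.35 sh [-0.0042  0.4828  0.0112] turn [ 0.002  -0.0018  0.0009] | 96.58069644836726 mm 0.25564487489474036 deg
```

Request:
step_arm(moves=[{"x":0,"y":0.15,"z":0.01,"wx":0,"wy":0,"wz":0},{"x":0,"y":0.28,"z":0.01,"wx":0,"wy":0,"wz":0},{"x":0,"y":0.38,"z":0.01,"wx":0,"wy":0,"wz":0},{"x":0,"y":0.45,"z":0.01,"wx":0,"wy":0,"wz":0},{"x":0,"y":0.48,"z":0.01,"wx":0,"wy":0,"wz":0}])

```text
t: 2.85
ee_pos: [0.5664, -0.06, 0.2266]
tcp_rot: [-1.345, 0.0, -1.472]
force: [0.1, 0.0, 0.8]
width: 1.0
```

```bash
python3 - <<'E'
from h import *
st();a=1.34
d,w=go(bar(.64)+0.018*rot(a)[:,1],a)
c=bot.camera("wrist"); cv2.imwrite("pics/wrist2.png",c["pixels"])
E
```

```text
t 2.85 p [ 0.5664 -0.06    0.2266] a 1.3446552956351188 rollerr 0.999999624964589 F [0.0791 0.0488 0.7741] w 0.999868179924563 q [-0.2466  0.4342  0.4847  1.8695 -0.4079  0.701   0.5664]
t 2.85 sh [ 0.0034 -0.0012  0.0028] turn [ 0.003  -0.0005 -0.    ] | 0.9020596129433742 mm 0.2713070937909272 deg
```

View pics/wrist2.png

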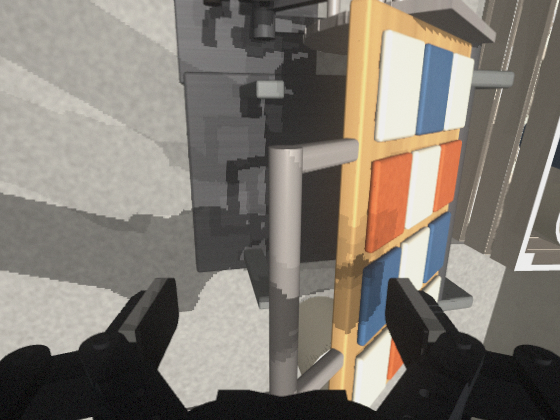

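The bar runs down the middle between the fingers (column ≈286, fingers at 150 and 410). Closing.

Request:
step_arm(moves=[{"x":0,"y":0,"z":0,"wx":0,"wy":0,"wz":0},{"x":0,"y":0,"z":0,"wx":0,"wy":0,"wz":0},{"x":0,"y":0,"z":0,"wx":0,"wy":0,"wz":0},{"x":0,"y":0,"z":0,"wx":0,"wy":0,"wz":0},{"x":0,"y":0,"z":0,"wx":0,"wy":0,"wz":0}], gripper=1, grip_force=40)

```text
t: 3.4
ee_pos: [0.5666, -0.0604, 0.2268]
tcp_rot: [-1.344, -0.0, -1.472]
force: [6.7, 1.7, -3.2]
width: 0.141
```

```bash
python3 - <<'E'
from h import *
st()
c=bot.camera("wrist"); cv2.imwrite("pics/wrist3.png",c["pixels"])
E
```

```text
t 3.4 p [ 0.5666 -0.0604  0.2268] a 1.3437319482476868 rollerr 0.9999988965241267 F [ 6.7415  1.72   -3.2004] w 0.14138848913509267 q [-0.2466  0.434   0.4854  1.8693 -0.4083  0.7006  0.5666]
```

View pics/wrist3.png

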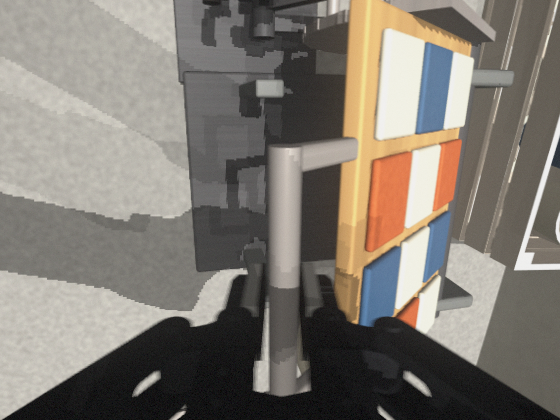

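Gripped: the opening is 12 mm, and the implied bar z of 0.2453 agrees with 0.64 rad. I'll lift along the arc with the tool turning along.

```bash
cat >> h.py <<'E'
AREL=0.704; G=0.019; H=H+np.array([-0.0004,0.0,0.0])
def arc(ts,arel=AREL):
    s=bot.state(); R0=R.from_euler("xyz",s["tcp_rot"]).as_matrix()
    off=0
    for t in ts:
        a=t+arel; p=bar(t)+G*rot(a)[:,1]
        # keep lateral position as gripped
        p=p+ys*((s["ee_pos"]-p)@ys)
        d=R0.T@(p-s["ee_pos"])/0.2; w=R.from_matrix(R0.T@rot(a)).as_rotvec()/(np.pi/2)
        print(f"t={t:.3f}",d,w)
def tilt():
    s=st(); R0=R.from_euler("xyz",s["tcp_rot"]).as_matrix()
    g=s["ee_pos"]-G*R0[:,1]-H; tt=np.arctan2(g[2],-(g@xs)); F=s["force"]
    tang=np.sin(tt)*xs+np.cos(tt)*zs
    print("tilt",tt,"r",np.hypot(g[2],g@xs),"F tangential(up)",F@tang,"F radial(out)",F@(-np.cos(tt)*xs+np.sin(tt)*zs),"lat",F@ys,"torque",s["torque"])
E
python3 - <<'E'
from h import *
tilt(); arc([.66,.7,.74,.78,.82])
E
```

```text
t 3.45 p [ 0.5669 -0.0604  0.2269] a 1.3433566215217663 rollerr 0.9999987332921724 F [0.3185 0.1222 1.4273] w 0.12346830157828945 q [-0.2466  0.4341  0.4853  1.8689 -0.4084  0.7006  0.5665]
tilt 0.6445601161222325 r 0.20046374532403421 F tangential(up) 1.3386287100081977 F radial(out) 0.5945190579746241 lat 0.08980245140063448 torque [ 0.0232  0.0711 -0.1195]
t=0.660 [-0.     -0.0081  0.0114] [-0.0131 -0.001   0.0003]
t=0.700 [-0.     -0.0329  0.0391] [-0.0386 -0.001   0.0003]
t=0.740 [-0.0001 -0.0565  0.0678] [-0.0641 -0.001   0.0002]
t=0.780 [-0.0001 -0.079   0.0974] [-0.0895 -0.001   0.0002]
t=0.820 [-0.0002 -0.1003  0.1279] [-0.115  -0.001   0.0002]
```

Request:
step_arm(moves=[{"x":0,"y":-0.008,"z":0.0114,"wx":-0.013,"wy":0,"wz":0},{"x":0,"y":-0.033,"z":0.039,"wx":-0.0386,"wy":0,"wz":0},{"x":0,"y":-0.0565,"z":0.068,"wx":-0.064,"wy":0,"wz":0},{"x":0,"y":-0.079,"z":0.0975,"wx":-0.0895,"wy":0,"wz":0},{"x":0,"y":-0.1,"z":0.128,"wx":-0.115,"wy":0,"wz":0}])

```text
t: 3.95
ee_pos: [0.5853, -0.0586, 0.2514]
tcp_rot: [-1.531, 0.0, -1.473]
force: [-1.2, -0.8, -2.6]
width: 0.121
```

```bash
python3 - <<'E'
from h import *
tilt(); arc([.83,.84,.85,.86,.87])
E
```

```text
t 3.95 p [ 0.5853 -0.0586  0.2514] a 1.530617968718991 rollerr 0.9999967670013116 F [-1.2203 -0.7936 -2.5511] w 0.12099568107081782 q [-0.2703  0.5226  0.5377  1.6276 -0.3158  1.0374  0.4584]
tilt 0.8108488567875359 r 0.20061651200876116 F tangential(up) -2.695013865698662 F radial(out) -0.9582182183420224 lat -0.6678179930511966 torque [-0.0557  0.3989 -0.0343]
t=0.830 [-0.     -0.0102  0.0162] [-0.0022 -0.0016 -0.0002]
t=0.840 [-0.0001 -0.0166  0.023 ] [-0.0085 -0.0016 -0.0002]
t=0.850 [-0.0001 -0.0229  0.0297] [-0.0149 -0.0016 -0.0002]
t=0.860 [-0.0001 -0.0292  0.0366] [-0.0213 -0.0016 -0.0003]
t=0.870 [-0.0001 -0.0354  0.0435] [-0.0276 -0.0016 -0.0003]
```

Request:
step_arm(moves=[{"x":0,"y":-0.01,"z":0.016,"wx":-0.002,"wy":0,"wz":0},{"x":0,"y":-0.0166,"z":0.023,"wx":-0.0085,"wy":0,"wz":0},{"x":0,"y":-0.0292,"z":0.0366,"wx":-0.021,"wy":0,"wz":0},{"x":0,"y":-0.0354,"z":0.0435,"wx":-0.0276,"wy":0,"wz":0},{"x":0,"y":-0.0416,"z":0.0505,"wx":-0.034,"wy":0,"wz":0}])

```text
t: 4.45
ee_pos: [0.5938, -0.0579, 0.26]
tcp_rot: [-1.587, 0.001, -1.474]
force: [-4.8, 0.1, 2.0]
width: 0.125
```

```bash
python3 - <<'E'
from h import *
tilt(); arc(np.arange(.89,.93,.01))
c=bot.camera("side"); cv2.imwrite("pics/side2.png",cv2.resize(c["pixels"][80:250,200:400],None,fx=3.5,fy=3.5,interpolation=cv2.INTER_CUBIC))
E
```

```text
t 4.45 p [ 0.5938 -0.0579  0.26  ] a 1.5869256761244697 rollerr 0.9999942701368749 F [-4.8072  0.0765  2.0107] w 0.12494706764289129 q [-0.265   0.5569  0.5425  1.5418 -0.3004  1.1437  0.4369]
tilt 0.8750666094472206 r 0.20066990871624407 F tangential(up) -2.376901556504758 F radial(out) 4.604276102706164 lat 0.5560815087022881 torque [-0.0084  0.9822  0.0166]
t=0.890 [-0.     -0.0071  0.0129] [-0.0045 -0.002  -0.0008]
t=0.900 [-0.0001 -0.0135  0.0196] [-0.0109 -0.002  -0.0008]
t=0.910 [-0.0001 -0.0199  0.0265] [-0.0172 -0.002  -0.0008]
t=0.920 [-0.0001 -0.0261  0.0333] [-0.0236 -0.002  -0.0008]
t=0.930 [-0.0002 -0.0323  0.0403] [-0.03   -0.002  -0.0008]
```

View pics/side2.png

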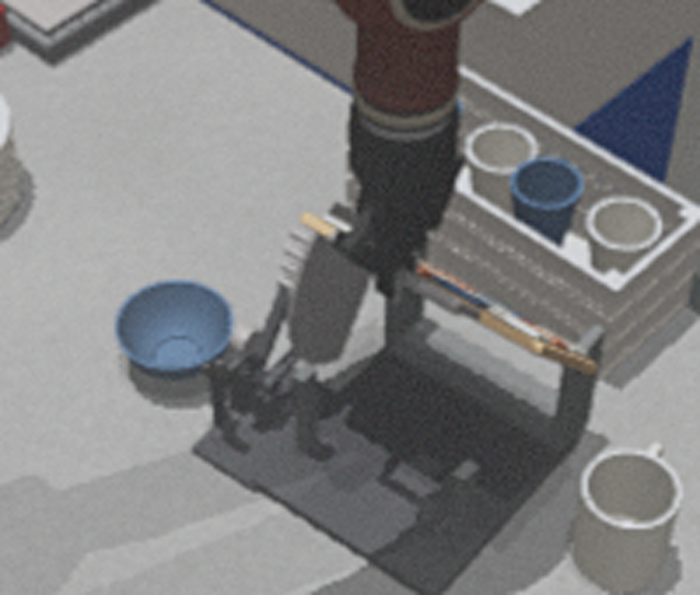

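Request:
step_arm(moves=[{"x":0,"y":-0.0071,"z":0.0125,"wx":-0.0045,"wy":0,"wz":0},{"x":0,"y":-0.0135,"z":0.0192,"wx":-0.011,"wy":0,"wz":0},{"x":0,"y":-0.0135,"z":0.0192,"wx":-0.011,"wy":0,"wz":0}])

```text
t: 4.8
ee_pos: [0.5972, -0.0576, 0.2632]
tcp_rot: [-1.607, 0.001, -1.474]
force: [-5.7, -0.4, 3.4]
width: 0.12
```

```bash
cat > look.py <<'E'
import sys
from h import *
tilt(); n=sys.argv[1]
arc([float(v) for v in sys.argv[2:]])
c=bot.camera("side"); cv2.imwrite(f"pics/p{n}.png",cv2.resize(c["pixels"][135:225,245:335],None,fx=6,fy=6,interpolation=cv2.INTER_CUBIC))
E
python3 look.py 1 .9 .91 .92 .93
```

```text
t 4.8 p [ 0.5972 -0.0576  0.2632] a 1.6066945726198492 rollerr 0.9999946266447419 F [-5.7184 -0.4084  3.4113] w 0.12026813592767494 q [-0.2621  0.5701  0.5435  1.5097 -0.2959  1.1819  0.4304]
tilt 0.8996239143385479 r 0.20069344857326 F tangential(up) -2.36604230160024 F radial(out) 6.23526942861308 lat 0.1645676272426802 torque [ 0.0211  1.1838 -0.0224]
t=0.900 [-0.      0.0024  0.0028] [ 0.0017 -0.0018 -0.001 ]
t=0.910 [-0.     -0.0041  0.0095] [-0.0046 -0.0018 -0.001 ]
t=0.920 [-0.0001 -0.0105  0.0162] [-0.011  -0.0018 -0.001 ]
t=0.930 [-0.0001 -0.0168  0.023 ] [-0.0174 -0.0018 -0.001 ]
```

View pics/p1.png

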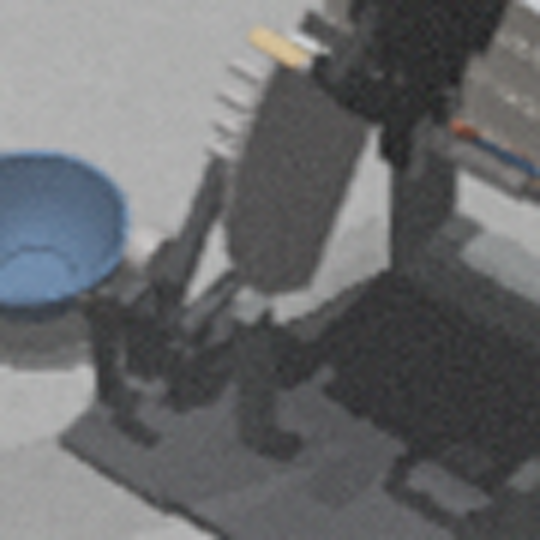

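Four pins are visible along the quadrant, with the prop rod from (160,290) to (215,155) riding below the lowest one, so it isn't thrown yet. The measured radius is 0.2007 against 0.200 in the model, which explains the radial pull. I'll set the model radius to 0.201.

```bash
cat >> h.py <<'E'
RB=0.2011
def bar(t,h=None): return H-RB*np.cos(t)*xs+RB*np.sin(t)*zs
E
python3 - <<'E'
from h import *
arc([.91,.92,.93])
E
```

```text
t=0.910 [-0.     -0.0084  0.0063] [-0.0048 -0.0019 -0.001 ]
t=0.920 [-0.0001 -0.0148  0.0131] [-0.0112 -0.0019 -0.001 ]
t=0.930 [-0.0001 -0.0212  0.0199] [-0.0176 -0.0019 -0.001 ]
```

Request:
step_arm(moves=[{"x":0,"y":-0.0084,"z":0.0063,"wx":-0.005,"wy":0,"wz":0},{"x":0,"y":-0.0148,"z":0.013,"wx":-0.011,"wy":0,"wz":0},{"x":0,"y":-0.0148,"z":0.013,"wx":-0.011,"wy":0,"wz":0}])

```text
t: 5.15
ee_pos: [0.6003, -0.0573, 0.2659]
tcp_rot: [-1.624, 0.001, -1.474]
force: [-2.0, 0.4, -0.2]
width: 0.124
```

```bash
python3 look.py 2 .93 .94 .95
```

```text
t 5.15 p [ 0.6003 -0.0573  0.2659] a 1.6241192257519423 rollerr 0.9999955611865124 F [-2.0295  0.4365 -0.2232] w 0.12387812456118553 q [-0.2594  0.5819  0.544   1.481  -0.2919  1.2154  0.4248]
tilt 0.9213420680576687 r 0.20078546182780393 F tangential(up) -1.7085027101081842 F radial(out) 1.0171320487276674 lat 0.6369559114603985 torque [ 0.0165  0.5707 -0.0423]
t=0.930 [-0.     -0.0068  0.0047] [-0.0063 -0.0017 -0.0009]
t=0.940 [-0.     -0.0132  0.0115] [-0.0127 -0.0017 -0.0009]
t=0.950 [-0.0001 -0.0195  0.0184] [-0.019  -0.0017 -0.0009]
```

View pics/p2.png

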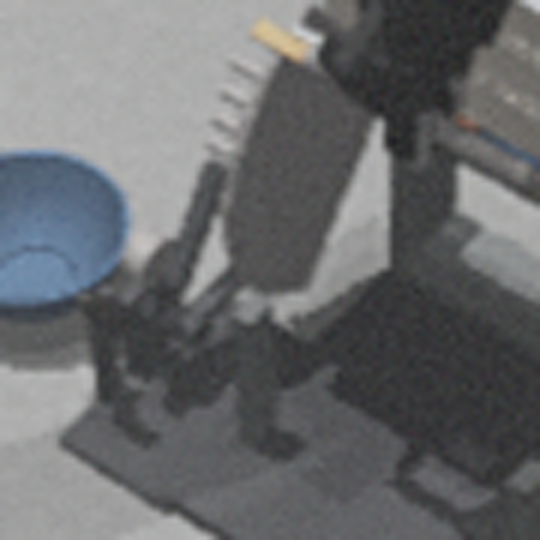

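The prop is still in, with its tip at (210,165), and radial force is down to 1 N. Next step up.

Request:
step_arm(moves=[{"x":0,"y":-0.0068,"z":0.0047,"wx":-0.006,"wy":0,"wz":0},{"x":0,"y":-0.0132,"z":0.0115,"wx":-0.0125,"wy":0,"wz":0},{"x":0,"y":-0.0132,"z":0.0115,"wx":-0.0125,"wy":0,"wz":0}])

```text
t: 5.5
ee_pos: [0.6032, -0.057, 0.2684]
tcp_rot: [-1.643, 0.001, -1.473]
force: [-2.3, -0.1, -0.6]
width: 0.125
```

```bash
python3 look.py 3 .95 .96 .97
```

```text
t 5.5 p [ 0.6032 -0.057   0.2684] a 1.6434213242935742 rollerr 0.9999964907888867 F [-2.3313 -0.0526 -0.6248] w 0.12511607446798087 q [-0.2564  0.5949  0.5445  1.4513 -0.2879  1.2505  0.4193]
tilt 0.941690619948079 r 0.2008262672184026 F tangential(up) -2.2474663042952887 F radial(out) 0.862856878289358 lat 0.18040236500018328 torque [-0.096   0.3433 -0.0492]
t=0.950 [-0.     -0.0064  0.0045] [-0.0067 -0.0015 -0.0008]
t=0.960 [-0.     -0.0128  0.0113] [-0.0131 -0.0015 -0.0008]
t=0.970 [-0.0001 -0.0192  0.0182] [-0.0195 -0.0015 -0.0008]
```

View pics/p3.png

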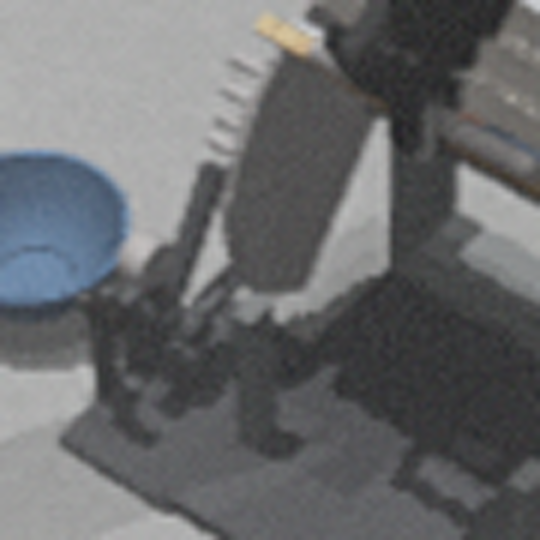

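Still in, with the prop tip at (205,168). Continuing.

Request:
step_arm(moves=[{"x":0,"y":-0.0064,"z":0.0045,"wx":-0.0065,"wy":0,"wz":0},{"x":0,"y":-0.0128,"z":0.0113,"wx":-0.013,"wy":0,"wz":0},{"x":0,"y":-0.0128,"z":0.0113,"wx":-0.013,"wy":0,"wz":0}])

```text
t: 5.85
ee_pos: [0.606, -0.0568, 0.2708]
tcp_rot: [-1.663, 0.001, -1.473]
force: [-0.6, 0.1, -3.1]
width: 0.124
```

```bash
python3 look.py 4 .97 .98 .99
```

```text
t 5.85 p [ 0.606  -0.0568  0.2708] a 1.6634658509605325 rollerr 0.999997387697758 F [-0.6013  0.091  -3.051 ] w 0.12393808930324869 q [-0.2529  0.6086  0.5448  1.4209 -0.2841  1.2865  0.4141]
tilt 0.961647335871336 r 0.2008889262003393 F tangential(up) -2.2289490361143036 F radial(out) -2.1650961429262923 lat 0.15060511987104452 torque [-0.0433  0.1251 -0.0633]
t=0.970 [-0.     -0.0062  0.0048] [-0.0067 -0.0013 -0.0006]
t=0.980 [-0.     -0.0126  0.0116] [-0.0131 -0.0013 -0.0006]
t=0.990 [-0.0001 -0.0189  0.0184] [-0.0194 -0.0013 -0.0006]
```

View pics/p4.png

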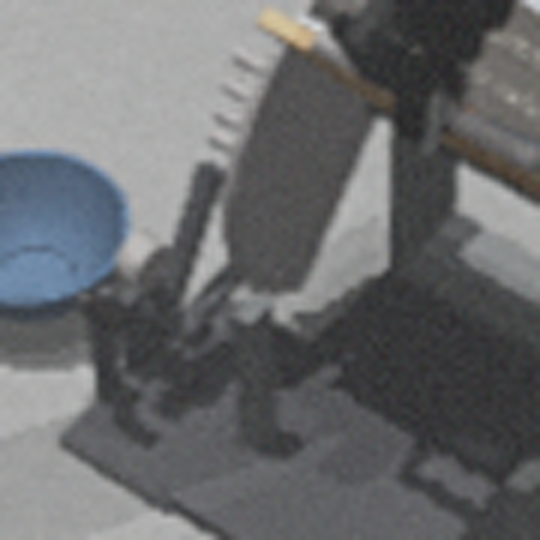

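Still in. The prop's upper end at (203,170) is slowly swinging out.

Request:
step_arm(moves=[{"x":0,"y":-0.0062,"z":0.005,"wx":-0.0065,"wy":0,"wz":0},{"x":0,"y":-0.0122,"z":0.012,"wx":-0.013,"wy":0,"wz":0},{"x":0,"y":-0.0122,"z":0.012,"wx":-0.013,"wy":0,"wz":0}])

```text
t: 6.2
ee_pos: [0.6089, -0.0565, 0.2731]
tcp_rot: [-1.684, 0.001, -1.473]
force: [-0.5, 0.3, -2.5]
width: 0.121
```

```bash
python3 look.py 5 .99 1.0 1.01
```

```text
t 6.2 p [ 0.6089 -0.0565  0.2731] a 1.6838449268007676 rollerr 0.9999979042640034 F [-0.5045  0.2816 -2.4867] w 0.12107024549174755 q [-0.2491  0.6227  0.5449  1.3899 -0.2807  1.3227  0.4092]
tilt 0.9813389677352475 r 0.20090287773992807 F tangential(up) -1.7762905040949684 F radial(out) -1.8036333949046057 lat 0.33056348342881026 torque [-0.0474  0.0729 -0.0177]
t=0.990 [-0.     -0.0064  0.0051] [-0.0065 -0.0012 -0.0005]
t=1.000 [-0.     -0.0128  0.0119] [-0.0128 -0.0012 -0.0006]
t=1.010 [-0.0001 -0.0191  0.0188] [-0.0192 -0.0012 -0.0006]
```

View pics/p5.png

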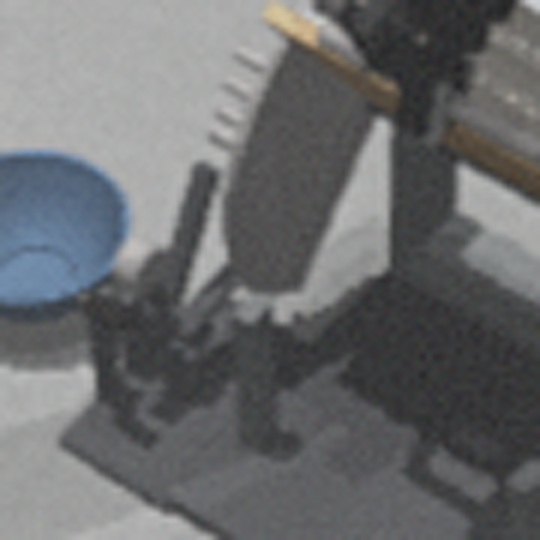

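Request:
step_arm(moves=[{"x":0,"y":-0.0062,"z":0.005,"wx":-0.0065,"wy":0,"wz":0},{"x":0,"y":-0.0125,"z":0.012,"wx":-0.013,"wy":0,"wz":0},{"x":0,"y":-0.0125,"z":0.012,"wx":-0.013,"wy":0,"wz":0}])

```text
t: 6.55
ee_pos: [0.6118, -0.0562, 0.2754]
tcp_rot: [-1.704, 0.0, -1.472]
force: [-0.6, -0.1, -1.9]
width: 0.121
```

```bash
python3 look.py 6 1.01 1.02 1.03
```

```text
t 6.55 p [ 0.6118 -0.0562  0.2754] a 1.7042951224848268 rollerr 0.9999984408065267 F [-0.5807 -0.121  -1.879 ] w 0.12087416308437553 q [-0.2449  0.6373  0.5446  1.3584 -0.2774  1.3591  0.4044]
tilt 1.00112406878711 r 0.2009266255776898 F tangential(up) -1.5101378117498037 F radial(out) -1.264117934195768 lat -0.0624191497485182 torque [-0.1025 -0.0804 -0.0129]
t=1.010 [-0.     -0.0064  0.0054] [-0.0062 -0.001  -0.0004]
t=1.020 [-0.     -0.0128  0.0122] [-0.0125 -0.001  -0.0005]
t=1.030 [-0.     -0.0192  0.019 ] [-0.0189 -0.001  -0.0005]
```

View pics/p6.png

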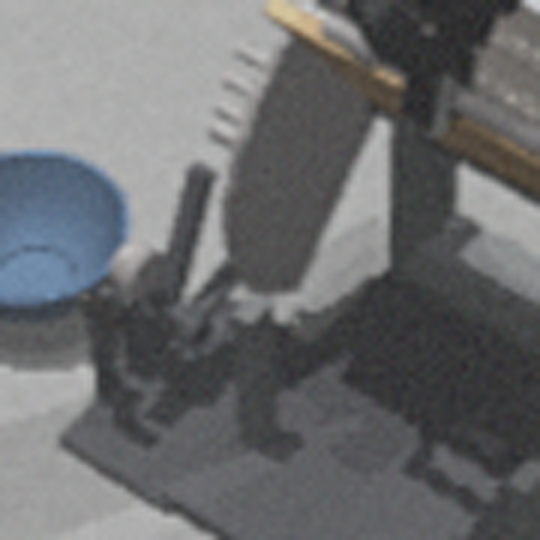

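Request:
step_arm(moves=[{"x":0,"y":-0.0062,"z":0.0054,"wx":-0.0062,"wy":0,"wz":0},{"x":0,"y":-0.0126,"z":0.0122,"wx":-0.0125,"wy":0,"wz":0},{"x":0,"y":-0.0126,"z":0.0122,"wx":-0.0125,"wy":0,"wz":0}])

```text
t: 6.9
ee_pos: [0.6147, -0.056, 0.2776]
tcp_rot: [-1.724, 0.0, -1.472]
force: [-0.3, -1.7, -2.2]
width: 0.123
```

```bash
python3 look.py 7 1.03 1.04 1.05
```

```text
t 6.9 p [ 0.6147 -0.056   0.2776] a 1.7239801361616187 rollerr 0.999998842964344 F [-0.3029 -1.657  -2.1588] w 0.12271128346031118 q [-0.2405  0.6517  0.5442  1.3272 -0.2747  1.3945  0.4001]
tilt 1.020835402891608 r 0.2009655741562416 F tangential(up) -1.5262923700293445 F radial(out) -1.596479455224439 lat -1.6184601313282587 torque [-0.1368 -0.1365 -0.0358]
t=1.030 [-0.     -0.0064  0.0057] [-0.0064 -0.0009 -0.0004]
t=1.040 [-0.     -0.0129  0.0125] [-0.0127 -0.0009 -0.0004]
t=1.050 [-0.     -0.0192  0.0194] [-0.0191 -0.0009 -0.0004]
```

View pics/p7.png

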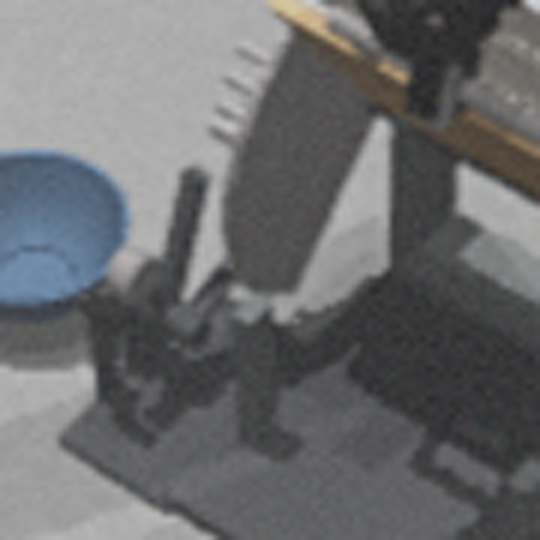

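Request:
step_arm(moves=[{"x":0,"y":-0.0062,"z":0.0057,"wx":-0.0062,"wy":0,"wz":0},{"x":0,"y":-0.0125,"z":0.0125,"wx":-0.0127,"wy":0,"wz":0},{"x":0,"y":-0.0125,"z":0.0125,"wx":-0.0127,"wy":0,"wz":0}])

```text
t: 7.25
ee_pos: [0.6177, -0.0557, 0.2797]
tcp_rot: [-1.744, 0.0, -1.472]
force: [-0.8, -0.8, -3.5]
width: 0.121
```

```bash
python3 look.py 8 1.05 1.06 1.07
```

```text
t 7.25 p [ 0.6177 -0.0557  0.2797] a 1.7442162466020008 rollerr 0.9999990410291704 F [-0.8425 -0.7906 -3.4978] w 0.12086137138344664 q [-0.2358  0.6668  0.5437  1.295  -0.2721  1.4307  0.3957]
tilt 1.0405210830833669 r 0.20099363162331618 F tangential(up) -2.560300046571207 F radial(out) -2.553535891953322 lat -0.702585895212735 torque [-0.102  -0.2506 -0.0096]
t=1.050 [-0.     -0.0065  0.006 ] [-0.0062 -0.0008 -0.0004]
t=1.060 [-0.     -0.013   0.0128] [-0.0126 -0.0008 -0.0004]
t=1.070 [-0.     -0.0193  0.0197] [-0.019  -0.0008 -0.0004]
```

View pics/p8.png

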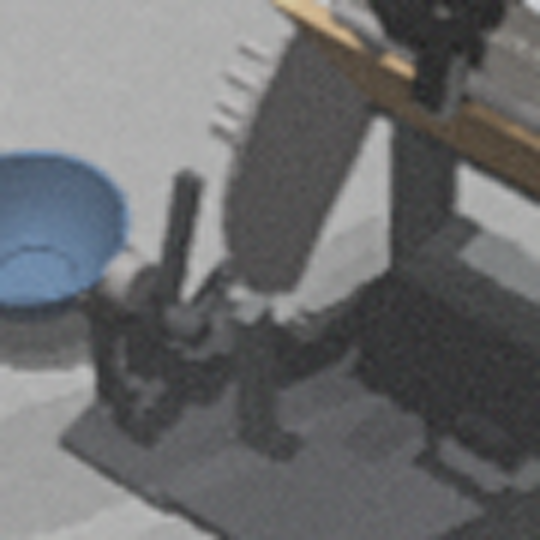

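The prop tip is at (186,178), being levered out steadily. I'll go in smaller steps from here.

Request:
step_arm(moves=[{"x":0,"y":-0.005,"z":0.0045,"wx":-0.005,"wy":0,"wz":0},{"x":0,"y":-0.0095,"z":0.0095,"wx":-0.0095,"wy":0,"wz":0},{"x":0,"y":-0.0095,"z":0.0095,"wx":-0.0095,"wy":0,"wz":0}])

```text
t: 7.6
ee_pos: [0.62, -0.0555, 0.2812]
tcp_rot: [-1.759, 0.0, -1.472]
force: [-0.5, -1.5, -3.6]
width: 0.122
```

```bash
python3 look.py 9 1.06 1.065 1.07
```

```text
t 7.6 p [ 0.62   -0.0555  0.2812] a 1.7592532987975695 rollerr 0.9999991698474138 F [-0.4807 -1.5302 -3.5825] w 0.12213838659424471 q [-0.232   0.6782  0.5431  1.2707 -0.2704  1.4577  0.3927]
tilt 1.0551701224184766 r 0.20102722055822075 F tangential(up) -2.315457119289367 F radial(out) -2.8055547224530724 lat -1.4745984253407791 torque [-0.1271 -0.2664 -0.0894]
t=1.060 [-0.     -0.0034  0.003 ] [-0.003  -0.0007 -0.0004]
t=1.065 [-0.     -0.0066  0.0064] [-0.0062 -0.0007 -0.0004]
t=1.070 [-0.     -0.0099  0.0098] [-0.0094 -0.0007 -0.0004]
```

View pics/p9.png

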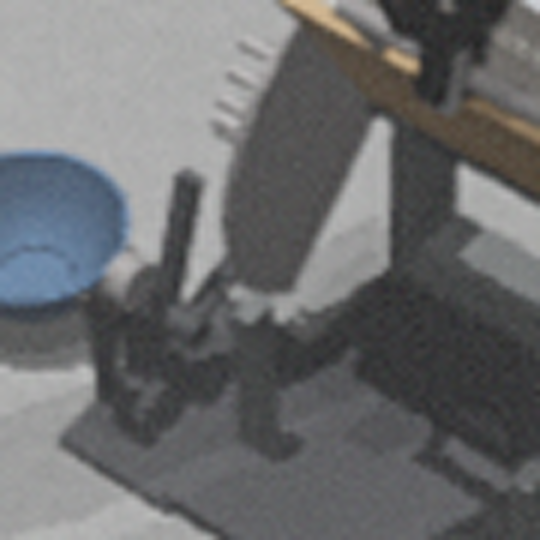

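Request:
step_arm(moves=[{"x":0,"y":-0.005,"z":0.005,"wx":-0.005,"wy":0,"wz":0},{"x":0,"y":-0.0095,"z":0.01,"wx":-0.0095,"wy":0,"wz":0},{"x":0,"y":-0.0095,"z":0.01,"wx":-0.0095,"wy":0,"wz":0}])

```text
t: 7.95
ee_pos: [0.6207, -0.0554, 0.2819]
tcp_rot: [-1.779, 0.001, -1.473]
force: [-5.1, -0.9, -6.2]
width: 0.123
```

```bash
python3 look.py 10 1.075 1.08 1.085
```

```text
t 7.95 p [ 0.6207 -0.0554  0.2819] a 1.7792894589951234 rollerr 0.9999970829663797 F [-5.096  -0.866  -6.1623] w 0.12289570465478236 q [-0.2279  0.6906  0.5425  1.2482 -0.2682  1.4871  0.3896]
tilt 1.061387947982077 r 0.2009905991603904 F tangential(up) -7.507286504723609 F radial(out) -2.8650237434774146 lat -0.35290580612985567 torque [-0.1315  0.4206 -0.044 ]
t=1.075 [-0.     -0.0093  0.01  ] [ 0.0002 -0.0012 -0.001 ]
t=1.080 [-0.     -0.0126  0.0134] [-0.003  -0.0012 -0.001 ]
t=1.085 [-0.0001 -0.0158  0.0168] [-0.0062 -0.0012 -0.001 ]
```

View pics/p10.png

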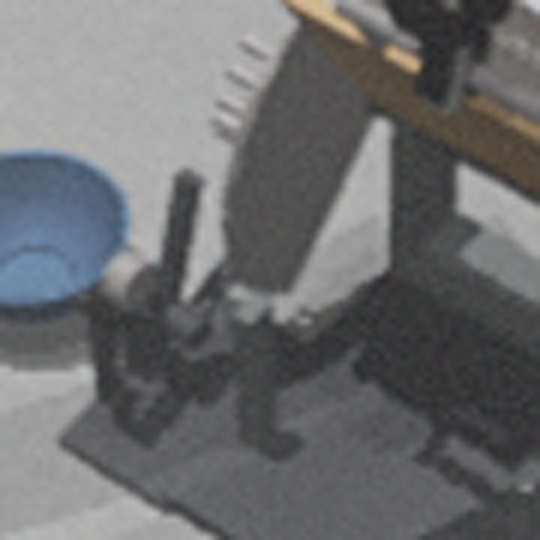

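Stop felt: the bar advanced only about 1 mm of the 2.8 mm commanded, the upward load rose from 2.3 to 7.5 N, and the prop stayed put between p8 and p10, resting on its buffer. So the throw-out was near 1.02 rad. Now easing down.

```bash
python3 - <<'E'
from h import *
arc([1.05,1.03,1.0,.96,.92])
E
```

```text
t=1.050 [ 0.      0.0074 -0.0068] [ 0.0157 -0.0012 -0.001 ]
t=1.030 [ 0.0001  0.0208 -0.0197] [ 0.0284 -0.0012 -0.001 ]
t=1.000 [ 0.0001  0.0415 -0.0387] [ 0.0475 -0.0012 -0.001 ]
t=0.960 [ 0.0002  0.07   -0.063 ] [ 0.073  -0.0012 -0.001 ]
t=0.920 [ 0.0003  0.0994 -0.0861] [ 0.0984 -0.0012 -0.0009]
```

Request:
step_arm(moves=[{"x":0,"y":0.0074,"z":-0.0068,"wx":0.0157,"wy":0,"wz":0},{"x":0,"y":0.0208,"z":-0.0197,"wx":0.0284,"wy":0,"wz":0},{"x":0,"y":0.0415,"z":-0.0387,"wx":0.0475,"wy":0,"wz":0},{"x":0,"y":0.07,"z":-0.063,"wx":0.073,"wy":0,"wz":0},{"x":0,"y":0.0994,"z":-0.0861,"wx":0.0984,"wy":0,"wz":0}])

```text
t: 8.5
ee_pos: [0.6015, -0.0572, 0.2669]
tcp_rot: [-1.617, 0.001, -1.472]
force: [1.5, -1.0, -6.1]
width: 0.124
```

```bash
python3 look.py 11 .9 .87 .84 .81 .78
```

```text
t 8.5 p [ 0.6015 -0.0572  0.2669] a 1.6174629517988013 rollerr 0.9999988050794264 F [ 1.4843 -0.9927 -6.1077] w 0.12449455233429721 q [-0.26    0.5796  0.544   1.4819 -0.2929  1.2101  0.4259]
tilt 0.9285558763576303 r 0.20090057267545203 F tangential(up) -2.5551755009997157 F radial(out) -5.716037430628499 lat -1.135964922322526 torque [-0.123  -0.3708 -0.0935]
t=0.900 [ 0.      0.0178 -0.0213] [ 0.0086 -0.0009 -0.0004]
t=0.870 [ 0.0001  0.0379 -0.0408] [ 0.0277 -0.0009 -0.0004]
t=0.840 [ 0.0001  0.0585 -0.0598] [ 0.0468 -0.0009 -0.0003]
t=0.810 [ 0.0002  0.0798 -0.0781] [ 0.0659 -0.0009 -0.0003]
t=0.780 [ 0.0002  0.1015 -0.0958] [ 0.085  -0.0009 -0.0003]
```

View pics/p11.png

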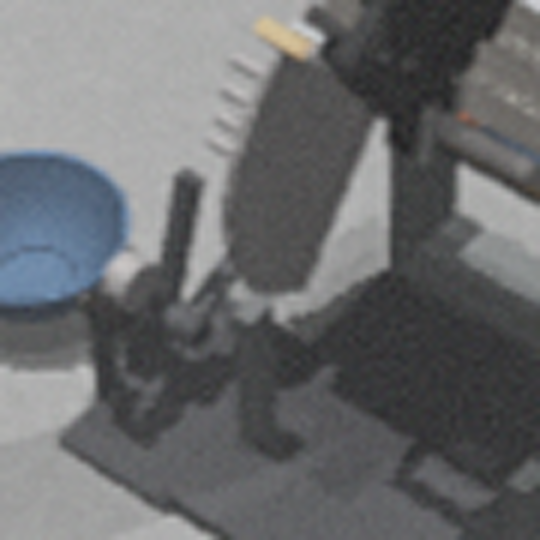

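The prop stayed out, its tip at (186,178) clear of the pins at (215,150). Continuing down, with the radius trimmed to 0.2004.

```bash
echo "RB=0.2004" >> h.py; python3 - <<'E'
from h import *
arc([.9,.86,.82,.78,.74])
E
```

```text
t=0.900 [ 0.0001  0.0155 -0.0127] [ 0.0082 -0.0019 -0.0011]
t=0.860 [ 0.0002  0.0423 -0.0386] [ 0.0337 -0.0019 -0.0011]
t=0.820 [ 0.0003  0.0702 -0.0634] [ 0.0592 -0.0019 -0.001 ]
t=0.780 [ 0.0004  0.0989 -0.087 ] [ 0.0846 -0.0019 -0.001 ]
t=0.740 [ 0.0005  0.1287 -0.1095] [ 0.1101 -0.0019 -0.0009]
```

Request:
step_arm(moves=[{"x":0,"y":0.0155,"z":-0.0127,"wx":0.0082,"wy":-0.001,"wz":-0.001},{"x":0,"y":0.0423,"z":-0.0386,"wx":0.0337,"wy":-0.001,"wz":-0.001},{"x":0,"y":0.07,"z":-0.0634,"wx":0.0592,"wy":-0.001,"wz":-0.001},{"x":0,"y":0.099,"z":-0.087,"wx":0.0846,"wy":-0.002,"wz":-0.001},{"x":0,"y":0.1287,"z":-0.1095,"wx":0.11,"wy":-0.002,"wz":-0.001}])

```text
t: 9.05
ee_pos: [0.5781, -0.0593, 0.2425]
tcp_rot: [-1.44, 0.0, -1.47]
force: [0.5, 0.3, -5.0]
width: 0.124
```

```bash
python3 - <<'E'
from h import *
tilt(); arc([.72,.68,.64,.6,.56])
E
```

```text
t 9.05 p [ 0.5781 -0.0593  0.2425] a 1.4403460594881115 rollerr 0.999999935039889 F [ 0.4862  0.3262 -5.0254] w 0.12421927137432379 q [-0.2683  0.4768  0.5226  1.7371 -0.3496  0.8854  0.5   ]
tilt 0.7473518260110965 r 0.2006124769741681 F tangential(up) -3.3351157225892014 F radial(out) -3.7944359669294356 lat 0.27598398614863556 torque [ 0.0228  0.2059 -0.1258]
t=0.720 [-0.      0.0186 -0.0186] [ 0.0104  0.0002 -0.    ]
t=0.680 [-0.      0.0455 -0.0444] [ 0.0359  0.0002 -0.    ]
t=0.640 [-0.      0.0734 -0.0691] [ 0.0613  0.0002 -0.    ]
t=0.600 [-0.      0.1023 -0.0927] [ 0.0868  0.0002 -0.    ]
t=0.560 [-0.      0.1321 -0.115 ] [ 0.1123  0.0002 -0.0001]
```

Past the 0.84 notch without catching. Continuing.

Request:
step_arm(moves=[{"x":0,"y":0.0186,"z":-0.0186,"wx":0.0104,"wy":0,"wz":0},{"x":0,"y":0.0455,"z":-0.0444,"wx":0.036,"wy":0,"wz":0},{"x":0,"y":0.0734,"z":-0.069,"wx":0.0613,"wy":0,"wz":0},{"x":0,"y":0.1023,"z":-0.0927,"wx":0.0868,"wy":0,"wz":0},{"x":0,"y":0.132,"z":-0.115,"wx":0.1123,"wy":0,"wz":0}])

```text
t: 9.55
ee_pos: [0.5596, -0.061, 0.2144]
tcp_rot: [-1.261, 0.001, -1.47]
force: [0.4, 0.3, -4.5]
width: 0.121
```

```bash
python3 - <<'E'
from h import *
tilt(); arc([.54,.5,.46,.42,.38])
E
```

```text
t 9.55 p [ 0.5596 -0.061   0.2144] a 1.2608678281514192 rollerr 0.999999594416907 F [ 0.3613  0.2798 -4.4766] w 0.12090139119627986 q [-0.2015  0.4064  0.4259  1.971  -0.4885  0.545   0.6578]
tilt 0.5663283516905918 r 0.20041810591664985 F tangential(up) -3.5698318671051648 F radial(out) -2.728837890492106 lat 0.24234296933177985 torque [ 0.1662  0.4854 -0.0658]
t=0.540 [ 0.      0.0172 -0.0184] [ 0.0107  0.0003 -0.0005]
t=0.500 [ 0.      0.0441 -0.0442] [ 0.0362  0.0003 -0.0005]
t=0.460 [ 0.      0.072  -0.0688] [ 0.0617  0.0002 -0.0005]
t=0.420 [ 0.      0.1009 -0.0924] [ 0.0871  0.0002 -0.0005]
t=0.380 [ 0.0001  0.1307 -0.1147] [ 0.1126  0.0002 -0.0005]
```

The wrist joint (q6 = 0.545) would run into its limit if the tool kept turning with the board. From here I'll hold the tool near a = 1.2 and let the round bar turn in a lighter grip.

```bash
cat >> h.py <<'E'
def arcf(ts,a):
    s=bot.state(); R0=R.from_euler("xyz",s["tcp_rot"]).as_matrix()
    for t in ts:
        p=bar(t)+G*rot(a)[:,1]; p=p+ys*((s["ee_pos"]-p)@ys)
        print(f"t={t:.3f}",R0.T@(p-s["ee_pos"])/0.2, R.from_matrix(R0.T@rot(a)).as_rotvec()/(np.pi/2))
E
python3 - <<'E'
from h import *
arcf([.55,.53,.51,.48,.45],1.23)
E
```

```text
t=0.550 [ 0.      0.0106 -0.0095] [ 0.0197  0.0003 -0.0005]
t=0.530 [ 0.      0.0238 -0.0245] [ 0.0197  0.0003 -0.0005]
t=0.510 [ 0.      0.0374 -0.0393] [ 0.0197  0.0003 -0.0005]
t=0.480 [ 0.      0.0582 -0.061 ] [ 0.0197  0.0003 -0.0005]
t=0.450 [ 0.      0.0797 -0.082 ] [ 0.0197  0.0003 -0.0005]
```

Request:
step_arm(moves=[{"x":0,"y":0.0106,"z":-0.0095,"wx":0.01,"wy":0,"wz":0},{"x":0,"y":0.0238,"z":-0.0245,"wx":0.02,"wy":0,"wz":0},{"x":0,"y":0.0374,"z":-0.0393,"wx":0.02,"wy":0,"wz":0},{"x":0,"y":0.058,"z":-0.061,"wx":0.02,"wy":0,"wz":0},{"x":0,"y":0.0797,"z":-0.082,"wx":0.02,"wy":0,"wz":0}], grip_force=25)

```text
t: 10.05
ee_pos: [0.5494, -0.0619, 0.1947]
tcp_rot: [-1.228, 0.001, -1.47]
force: [-1.8, 1.4, -0.2]
width: 0.124
```

```bash
python3 - <<'E'
from h import *
tilt(); arcf([.44,.41,.38,.35,.32],1.22)
c=bot.camera("side"); cv2.imwrite("pics/side4.png",cv2.resize(c["pixels"][80:250,200:400],None,fx=3.5,fy=3.5,interpolation=cv2.INTER_CUBIC))
E
```

```text
t 10.05 p [ 0.5494 -0.0619  0.1947] a 1.2279643151308224 rollerr 0.9999992704532943 F [-1.774   1.3547 -0.171 ] w 0.1236426586227965 q [-0.1448  0.4067  0.3552  2.0464 -0.5608  0.4343  0.7406]
tilt 0.45322035073036776 r 0.20010629514646056 F tangential(up) -0.8674287736560861 F radial(out) 1.3904731500532705 lat 1.5250821588894035 torque [ 0.1977  0.4298 -0.0681]
t=0.440 [ 0.      0.0083 -0.0097] [ 0.0051  0.0003 -0.0007]
t=0.410 [ 0.      0.0299 -0.0306] [ 0.0051  0.0003 -0.0007]
t=0.380 [ 0.      0.0521 -0.0508] [ 0.0051  0.0003 -0.0007]
t=0.350 [ 0.      0.075  -0.0703] [ 0.0051  0.0003 -0.0007]
t=0.320 [ 0.0001  0.0984 -0.0892] [ 0.0051  0.0003 -0.0007]
```

View pics/side4.png

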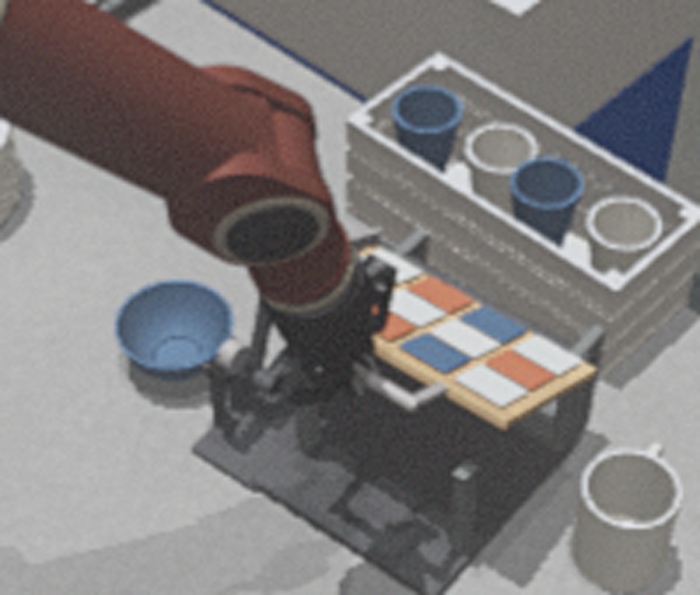

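The board is coming down with the bar still in the grip. The tangential load is smaller now, so I'll go past 0.44 cautiously to rule out a catch.

Request:
step_arm(moves=[{"x":0,"y":0.008,"z":-0.01,"wx":0.003,"wy":0,"wz":0},{"x":0,"y":0.018,"z":-0.02,"wx":0.005,"wy":0,"wz":0},{"x":0,"y":0.03,"z":-0.0306,"wx":0.005,"wy":0,"wz":0}])

```text
t: 10.4
ee_pos: [0.5454, -0.0623, 0.1861]
tcp_rot: [-1.22, 0.001, -1.47]
force: [-0.3, 0.7, -1.1]
width: 0.128
```

```bash
python3 - <<'E'
from h import *
tilt(); arcf([.4,.37,.34,.31,.28],1.21)
E
```

```text
t 10.4 p [ 0.5454 -0.0623  0.1861] a 1.2204450367948665 rollerr 0.999999599010428 F [-0.2859  0.7077 -1.0516] w 0.1278291581304853 q [-0.1191  0.411   0.3231  2.072  -0.5889  0.3946  0.7725]
tilt 0.40518598687763696 r 0.20024462323908354 F tangential(up) -1.0507147020834546 F radial(out) -0.21800255397844118 lat 0.7327147548688765 torque [ 0.1672  0.2104 -0.0183]
t=0.400 [ 0.      0.0033 -0.0031] [ 0.0066  0.0003 -0.0005]
t=0.370 [ 0.      0.0255 -0.0233] [ 0.0066  0.0003 -0.0005]
t=0.340 [ 0.      0.0484 -0.0428] [ 0.0066  0.0003 -0.0005]
t=0.310 [ 0.      0.0719 -0.0616] [ 0.0066  0.0003 -0.0005]
t=0.280 [ 0.      0.0959 -0.0797] [ 0.0066  0.0003 -0.0005]
```

Request:
step_arm(moves=[{"x":0,"y":0.008,"z":-0.008,"wx":0.003,"wy":0,"wz":0},{"x":0,"y":0.0255,"z":-0.0233,"wx":0.0066,"wy":0,"wz":0},{"x":0,"y":0.0484,"z":-0.0428,"wx":0.0066,"wy":0,"wz":0},{"x":0,"y":0.072,"z":-0.0616,"wx":0.0066,"wy":0,"wz":0},{"x":0,"y":0.096,"z":-0.08,"wx":0.0066,"wy":0,"wz":0}])

```text
t: 10.9
ee_pos: [0.5371, -0.0631, 0.1621]
tcp_rot: [-1.21, 0.001, -1.47]
force: [-0.6, 1.9, -1.3]
width: 0.12
```

```bash
python3 - <<'E'
from h import *
tilt(); arcf([.27,.25,.23,.21,.19],1.20)
E
```

```text
t 10.9 p [ 0.5371 -0.0631  0.1621] a 1.2098017419319211 rollerr 0.999999628753384 F [-0.5647  1.901  -1.2528] w 0.11955177972581993 q [-0.0436  0.4329  0.2273  2.1265 -0.6618  0.2985  0.8546]
tilt 0.2776009330350144 r 0.20029879962254965 F tangential(up) -1.3068031016694444 F radial(out) 0.014474667771903408 lat 1.9478777607427116 torque [0.3158 0.0649 0.0329]
t=0.270 [ 0.      0.0058 -0.004 ] [ 0.0062  0.0003 -0.0005]
t=0.250 [ 0.      0.0221 -0.0157] [ 0.0062  0.0003 -0.0005]
t=0.230 [ 0.      0.0387 -0.027 ] [ 0.0062  0.0003 -0.0005]
t=0.210 [ 0.      0.0554 -0.038 ] [ 0.0062  0.0003 -0.0005]
t=0.190 [ 0.      0.0724 -0.0486] [ 0.0062  0.0003 -0.0005]
```

```bash
python3 - <<'E'
from h import *
arcf([.27],1.22);arcf([.25],1.23);arcf([.22],1.24);arcf([.19],1.25);arcf([.16],1.26)
E
```

```text
t=0.270 [ 0.      0.0058 -0.0059] [-0.0065  0.0003 -0.0005]
t=0.250 [ 0.      0.0221 -0.0185] [-0.0129  0.0003 -0.0005]
t=0.220 [ 0.      0.047  -0.0363] [-0.0192  0.0003 -0.0005]
t=0.190 [ 0.      0.0723 -0.0534] [-0.0256  0.0003 -0.0005]
t=0.160 [ 0.      0.0981 -0.0697] [-0.032   0.0003 -0.0005]
```

Request:
step_arm(moves=[{"x":0,"y":0.006,"z":-0.006,"wx":-0.0065,"wy":0,"wz":0},{"x":0,"y":0.022,"z":-0.0185,"wx":-0.013,"wy":0,"wz":0},{"x":0,"y":0.047,"z":-0.0363,"wx":-0.019,"wy":0,"wz":0},{"x":0,"y":0.0723,"z":-0.0534,"wx":-0.0256,"wy":0,"wz":0},{"x":0,"y":0.098,"z":-0.07,"wx":-0.032,"wy":0,"wz":0}])

```text
t: 11.4
ee_pos: [0.5312, -0.0637, 0.1385]
tcp_rot: [-1.26, 0.0, -1.47]
force: [0.9, 1.5, -3.3]
width: 0.118
```

```bash
python3 - <<'E'
from h import *
tilt()
arcf([.15],1.27);arcf([.13],1.28);arcf([.11],1.28);arcf([.08],1.28);arcf([.05],1.28)
E
```

```text
t 11.4 p [ 0.5312 -0.0637  0.1385] a 1.2603133468622822 rollerr 0.9999995916282522 F [ 0.9327  1.491  -3.2609] w 0.11782689159749939 q [-0.0537  0.4777  0.2396  2.1253 -0.652   0.3053  0.8452]
tilt 0.1583011608441991 r 0.2001351926346277 F tangential(up) -3.0503288922596767 F radial(out) -1.577450655486219 lat 1.3903890836436914 torque [ 0.2634  0.0087 -0.0218]
t=0.150 [-0.      0.0068 -0.0058] [-0.0062  0.0005 -0.0003]
t=0.130 [ 0.      0.0249 -0.0155] [-0.0125  0.0005 -0.0003]
t=0.110 [ 0.      0.0431 -0.0239] [-0.0125  0.0005 -0.0003]
t=0.080 [ 0.      0.0707 -0.0357] [-0.0125  0.0005 -0.0003]
t=0.050 [ 0.      0.0987 -0.0467] [-0.0125  0.0005 -0.0003]
```

Request:
step_arm(moves=[{"x":0,"y":0.007,"z":-0.006,"wx":-0.006,"wy":0,"wz":0},{"x":0,"y":0.025,"z":-0.0155,"wx":-0.0125,"wy":0,"wz":0},{"x":0,"y":0.043,"z":-0.024,"wx":-0.0125,"wy":0,"wz":0},{"x":0,"y":0.07,"z":-0.0357,"wx":-0.0125,"wy":0,"wz":0},{"x":0,"y":0.0987,"z":-0.0467,"wx":-0.0125,"wy":0,"wz":0}])

```text
t: 11.9
ee_pos: [0.5289, -0.0639, 0.1167]
tcp_rot: [-1.279, -0.0, -1.47]
force: [1.4, 2.0, -2.7]
width: 0.123
```

```bash
python3 - <<'E'
from h import *
tilt()
arcf([.04,.03,.02,.01,0,-.01],1.28)
c=bot.camera("side"); cv2.imwrite("pics/side5.png",cv2.resize(c["pixels"][80:250,200:400],None,fx=3.5,fy=3.5,interpolation=cv2.INTER_CUBIC))
E
```

```text
t 11.9 p [ 0.5289 -0.0639  0.1167] a 1.2785994965546403 rollerr 0.9999995019068821 F [ 1.368   2.0054 -2.6767] w 0.12315984809679888 q [-0.0264  0.516   0.2012  2.1359 -0.6737  0.2681  0.8681]
tilt 0.04950844442390712 r 0.19984293531976088 F tangential(up) -2.5961312926972755 F radial(out) -1.6919390122244937 lat 1.858856468582987 torque [ 0.3407 -0.3384 -0.017 ]
t=0.040 [-0.      0.0081 -0.0059] [-0.0009  0.0006 -0.0001]
t=0.030 [-0.      0.0175 -0.0091] [-0.0009  0.0006 -0.0001]
t=0.020 [-0.      0.0271 -0.0123] [-0.0009  0.0006 -0.0001]
t=0.010 [-0.      0.0366 -0.0153] [-0.0009  0.0006 -0.0001]
t=0.000 [-0.      0.0462 -0.0182] [-0.0009  0.0006 -0.0001]
t=-0.010 [-0.      0.0558 -0.0211] [-0.0009  0.0006 -0.0001]
```

View pics/side5.png

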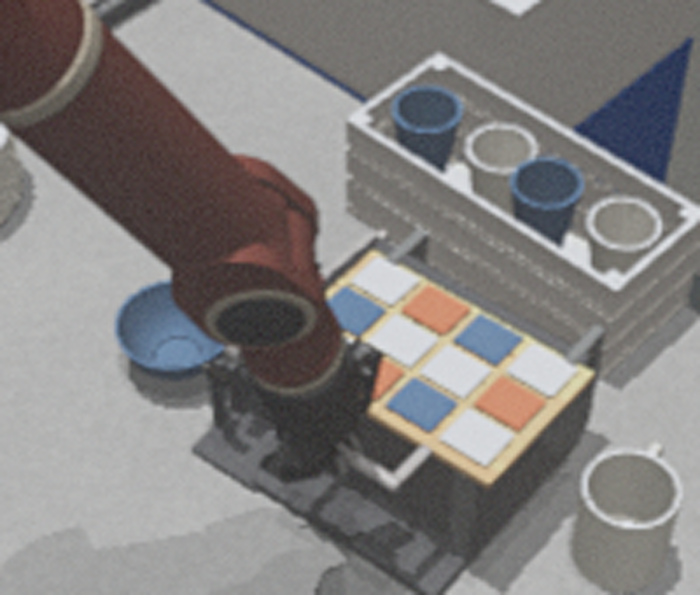

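Nearly flat, with the board above its front rest posts. Easing down until the posts take the load.

Request:
step_arm(moves=[{"x":0,"y":0.008,"z":-0.005,"wx":0,"wy":0,"wz":0},{"x":0,"y":0.0175,"z":-0.009,"wx":0,"wy":0,"wz":0},{"x":0,"y":0.027,"z":-0.0123,"wx":0,"wy":0,"wz":0},{"x":0,"y":0.0366,"z":-0.0153,"wx":0,"wy":0,"wz":0},{"x":0,"y":0.0366,"z":-0.0153,"wx":0,"wy":0,"wz":0}])

```text
t: 12.45
ee_pos: [0.5288, -0.0639, 0.1109]
tcp_rot: [-1.275, 0.001, -1.47]
force: [-5.6, 2.6, 18.6]
width: 0.125
```

```bash
python3 - <<'E'
from h import *
tilt()
arcf([.01,0,-.01,-.02],1.28)
E
```

```text
t 12.45 p [ 0.5288 -0.0639  0.1109] a 1.2746644897100394 rollerr 0.9999993098562323 F [-5.6456  2.5563 18.629 ] w 0.12514780303185555 q [-0.0044  0.5246  0.1717  2.1435 -0.6886  0.2435  0.8843]
tilt 0.02058041773564024 r 0.19978464210386898 F tangential(up) 18.514680456046083 F radial(out) 5.744467145934759 lat 3.1071323969410294 torque [0.6667 0.1355 0.1477]
t=0.010 [ 0.      0.0091 -0.0067] [-0.0034  0.0004 -0.0006]
t=0.000 [ 0.      0.0187 -0.0097] [-0.0034  0.0004 -0.0006]
t=-0.010 [ 0.      0.0283 -0.0125] [-0.0034  0.0004 -0.0006]
t=-0.020 [ 0.      0.0379 -0.0153] [-0.0034  0.0004 -0.0006]
```

Upward force is 18.5 N at an estimated 0.02 rad, so something is carrying it. Before moving on I'll check that it really is the flat rest.

```bash
python3 - <<'E'
from h import *
c=bot.camera("side"); im=cv2.resize(c["pixels"][130:230,240:380],None,fx=5.5,fy=5.5,interpolation=cv2.INTER_CUBIC); cv2.imwrite("pics/side6.png",im)
for t in (0,.03,.24):
  RB=.2
  pts=[H-np.cos(t)*r*xs+np.sin(t)*r*zs+y*ys for r,y in((.2,-.06),(.156,-.115),(.156,.115))]
  print(t,((proj(c,pts)-[240,130])*5.5))
c=bot.camera("wrist"); cv2.imwrite("pics/wrist6.png",c["pixels"])
E
```

```text
0 [[409.894  495.9769]
 [551.7197 494.3696]
 [194.835  279.851 ]]
0.03 [[410.2794 488.6761]
 [552.3992 488.6716]
 [194.5775 273.9683]]
0.24 [[419.2262 430.2331]
 [561.822  443.3176]
 [197.5543 227.9593]]
```

View pics/side6.png

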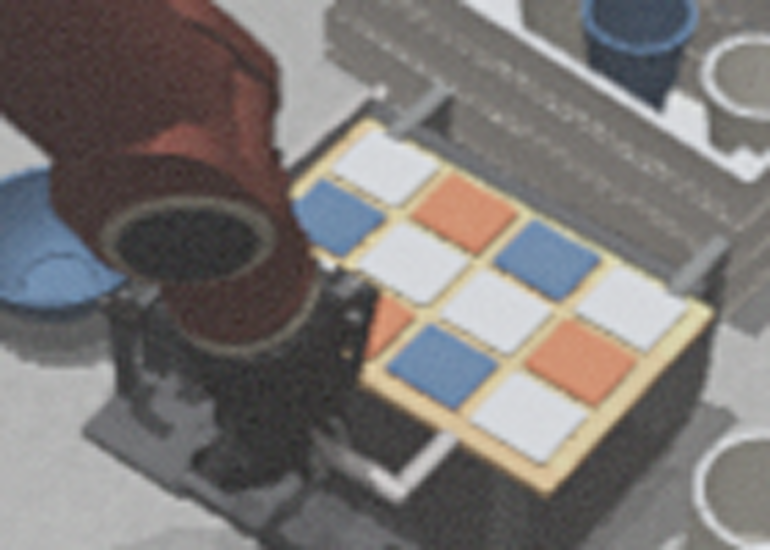

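View pics/wrist6.png

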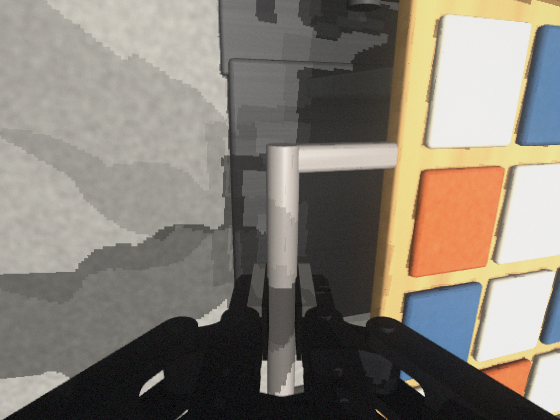

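```bash
python3 - <<'E'
from h import *
c=bot.camera("side"); P=c["pixels"]
x0,y0=320,168; im=cv2.resize(P[y0:y0+60,x0:x0+70],None,fx=10,fy=10,interpolation=cv2.INTER_CUBIC); cv2.imwrite("pics/side7.png",im)
for t in (0,.02,.04,.06):
  u=lambda r,y,n:H+(-np.cos(t)*r+np.sin(t)*n)*xs+(np.sin(t)*r+np.cos(t)*n)*zs+y*ys
  q=(proj(c,[u(.156,-.115,.005),u(.006,-.115,.005),u(.156,-.115,-.005),u(.2,-.06,0)])-[x0,y0])*10
  print(t,q.round(1).tolist(),"diff front-back",(q[0]-q[1]).round(1))
E
```

```text
0 [[204.3, 508.0], [505.2, 175.9], [202.0, 529.7], [-54.7, 521.8]] diff front-back [-300.9  332.1]
0.02 [[205.3, 500.8], [505.4, 175.4], [202.5, 523.1], [-54.3, 513.0]] diff front-back [-300.1  325.4]
0.04 [[206.4, 493.5], [505.7, 174.9], [203.3, 516.3], [-53.7, 504.0]] diff front-back [-299.2  318.6]
0.06 [[207.7, 486.1], [505.9, 174.4], [204.1, 509.4], [-52.9, 494.7]] diff front-back [-298.2  311.7]
```

View pics/side7.png

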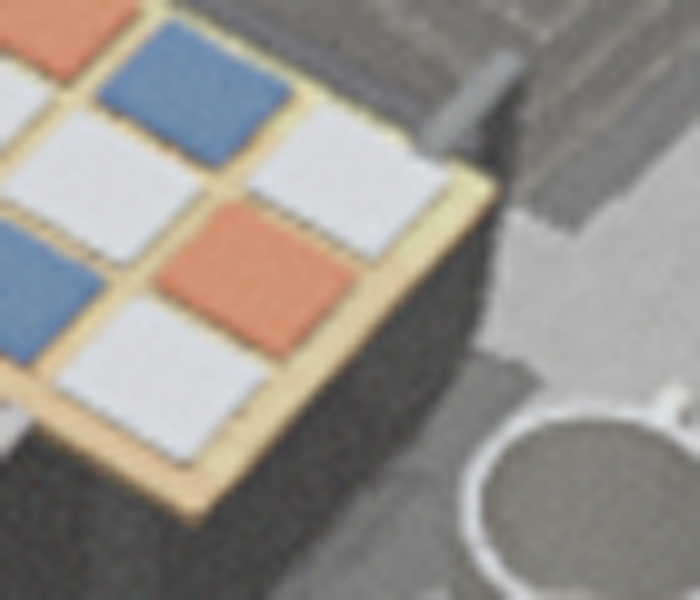

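Vision (≈0.02–0.05) and arm (0.02) don't settle this. I'll press a little more: if the rest is firm, force should rise with almost no motion.

Request:
step_arm(moves=[{"x":0,"y":0.011,"z":-0.003,"wx":0,"wy":0,"wz":0},{"x":0,"y":0.011,"z":-0.003,"wx":0,"wy":0,"wz":0}])

```text
t: 12.8
ee_pos: [0.5288, -0.0639, 0.111]
tcp_rot: [-1.272, 0.001, -1.47]
force: [-5.8, 2.3, 17.1]
width: 0.125
```

```bash
python3 - <<'E'
from h import *
tilt()
import glob
c=bot.camera("side"); P=c["pixels"]
for y in (20,):
    acc=np.mean([bot.camera("side")["pixels"].astype(float) for _ in range(6)],0)
x0,y0=320,168; im=cv2.resize(acc[y0+30:y0+60,x0:x0+60].clip(0,255).astype(np.uint8),None,fx=13,fy=13,interpolation=cv2.INTER_LANCZOS4); cv2.imwrite("pics/side8.png",im)
im=cv2.resize(acc[y0:y0+30,x0+10:x0+70].clip(0,255).astype(np.uint8),None,fx=13,fy=13,interpolation=cv2.INTER_LANCZOS4); cv2.imwrite("pics/side9.png",im)
np.save("acc.npy",acc)
E
```

```text
t 12.8 p [ 0.5288 -0.0639  0.111 ] a 1.2717157217501704 rollerr 0.9999985089570177 F [-5.8176  2.2683 17.1046] w 0.12450222759758371 q [ 0.0015  0.5238  0.1643  2.1456 -0.692   0.2385  0.8883]
tilt 0.020556846540255528 r 0.1998204563561796 F tangential(up) 16.98668520701536 F radial(out) 5.912493898912169 lat 2.837762741868885 torque [0.4924 0.2532 0.0776]
```

View pics/side8.png

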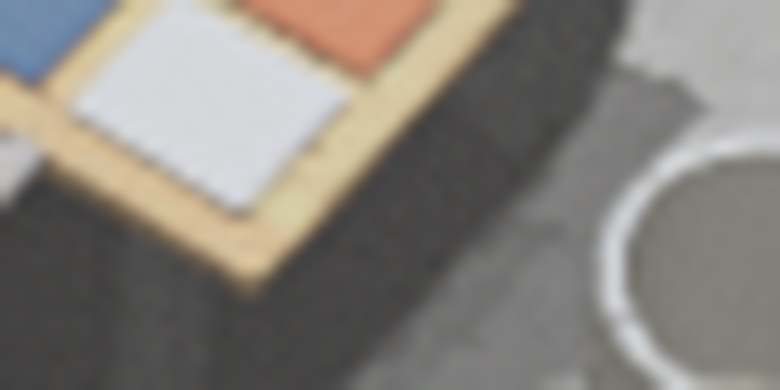

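View pics/side9.png

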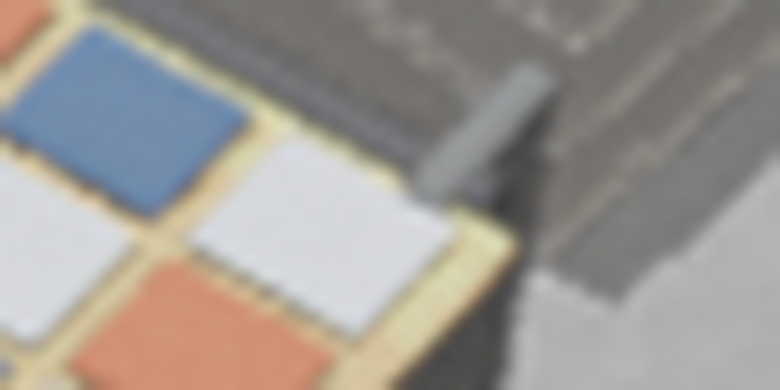

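The press gave no motion at 17 N, so the support is firm, though vision can't resolve the exact angle. The load is on the rest, so opening is safe. I'll open, retreat, touch the bar's top with closed fingertips (flat would give z ≈ 0.131), and take a clear look.

Request:
step_arm(moves=[{"x":0,"y":0,"z":0,"wx":0,"wy":0,"wz":0},{"x":0,"y":0,"z":0,"wx":0,"wy":0,"wz":0},{"x":0,"y":0,"z":0,"wx":0,"wy":0,"wz":0},{"x":0,"y":0,"z":0,"wx":0,"wy":0,"wz":0}], gripper=0.1)

```text
t: 13.55
ee_pos: [0.5284, -0.0641, 0.1105]
tcp_rot: [-1.273, 0.001, -1.47]
force: [-0.1, 0.0, -0.4]
width: 0.449
```

```bash
python3 - <<'E'
from h import *
tilt()
c=bot.camera("wrist"); cv2.imwrite("pics/wrist7.png",c["pixels"])
E
```

```text
t 13.55 p [ 0.5284 -0.0641  0.1105] a 1.2728766301693828 rollerr 0.999998960447078 F [-0.1264  0.0059 -0.3939] w 0.4494597486965943 q [ 0.0016  0.5244  0.1647  2.146  -0.6915  0.2386  0.888 ]
tilt 0.01849596167243458 r 0.20024408687612066 F tangential(up) -0.3961211655168725 F radial(out) 0.11783188183648065 lat 0.01849764395598827 torque [-0.077   0.2957  0.0329]
```

View pics/wrist7.png

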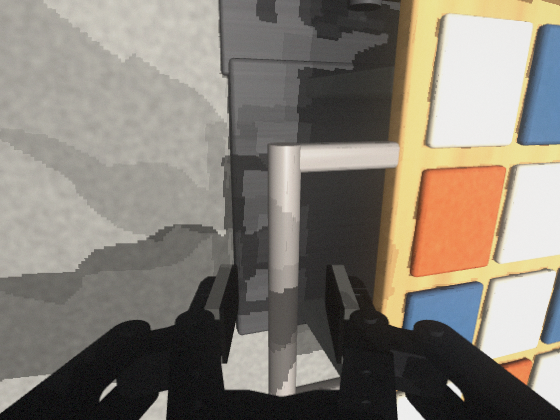

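Released: the board didn't move, and the bar is free between the open fingers (columns 235 and 335). Retreating.

Request:
step_arm(moves=[{"x":0,"y":-0.06,"z":0,"wx":0,"wy":0,"wz":0},{"x":0,"y":-0.18,"z":0,"wx":-0.01,"wy":0,"wz":0},{"x":0,"y":-0.35,"z":0,"wx":-0.05,"wy":0,"wz":0},{"x":0,"y":-0.55,"z":0,"wx":-0.1,"wy":0,"wz":0},{"x":0,"y":-0.6,"z":0,"wx":-0.1,"wy":0,"wz":0}])

```text
t: 14.1
ee_pos: [0.4966, -0.0682, 0.229]
tcp_rot: [-1.423, -0.002, -1.469]
force: [0.5, 0.0, 0.3]
width: 0.456
```

```bash
python3 - <<'E'
from h import *
st()
c=bot.camera("side"); cv2.imwrite("pics/side10.png",cv2.resize(c["pixels"][130:230,240:380],None,fx=5.5,fy=5.5,interpolation=cv2.INTER_CUBIC))
E
```

```text
t 14.1 p [ 0.4966 -0.0682  0.229 ] a 1.4232588626327927 rollerr 0.9999958370616464 F [0.4887 0.0381 0.3357] w 0.45584276817998265 q [-0.3151  0.3681  0.5828  1.9739 -0.3646  0.7459  0.5802]
```

View pics/side10.png

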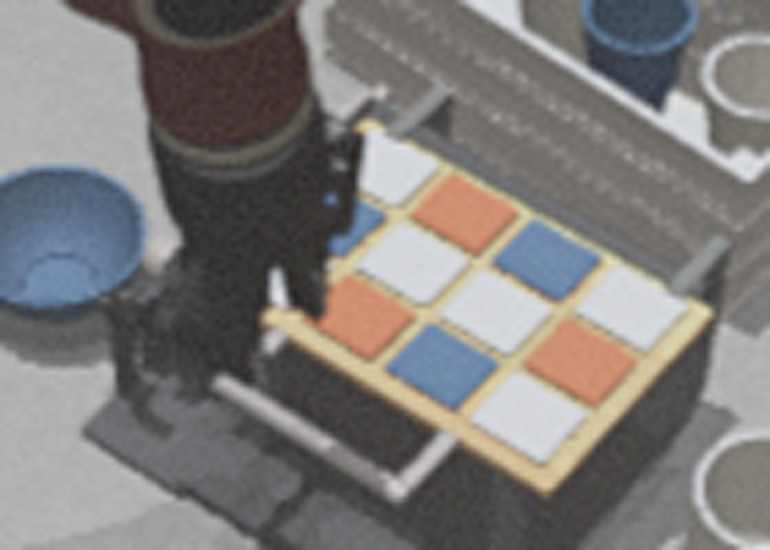

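```bash
python3 - <<'E'
from h import *
RB=.2
p=H-.2*xs; print(p); p[2]=.15
go(p,1.5)
E
```

```text
[ 0.5231 -0.065   0.125 ]
t 14.15 sh [-0.0015  0.4088  0.0794] turn [-0.0489  0.0012  0.0001] | 83.28422078170745 mm 4.405144217040068 deg
```

Request:
step_arm(moves=[{"x":0,"y":0,"z":0.04,"wx":-0.025,"wy":0,"wz":0},{"x":0,"y":0.1,"z":0.08,"wx":-0.049,"wy":0,"wz":0},{"x":0,"y":0.2,"z":0.08,"wx":-0.049,"wy":0,"wz":0},{"x":0,"y":0.32,"z":0.08,"wx":-0.049,"wy":0,"wz":0},{"x":0,"y":0.37,"z":0.08,"wx":-0.049,"wy":0,"wz":0}], gripper=1)

```text
t: 14.65
ee_pos: [0.52, -0.0647, 0.1542]
tcp_rot: [-1.506, 0.001, -1.469]
force: [0.2, 0.0, -0.2]
width: -0.003
```

```bash
python3 - <<'E'
from h import *
st(); p=H-.2*xs;p[2]=.14
go(p,1.5); p[2]=.130; go(p,1.5)
E
```

```text
t 14.65 p [ 0.52   -0.0647  0.1542] a 1.5060869062474218 rollerr 0.9999975667273988 F [ 0.1988  0.0249 -0.1785] w -0.002670608415749121 q [-0.2555  0.5378  0.5155  1.9439 -0.4339  0.7027  0.6222]
t 14.65 sh [0.0029 0.0718 0.0108] turn [ 0.0039  0.001  -0.001 ] | 14.524320694692802 mm 0.3708863905073986 deg
t 14.65 sh [0.003  0.1217 0.0075] turn [ 0.0039  0.001  -0.001 ] | 24.38506562663017 mm 0.3708863905073986 deg
```

Request:
step_arm(moves=[{"x":0,"y":0.04,"z":0.011,"wx":0.004,"wy":0,"wz":0},{"x":0,"y":0.075,"z":0.0108,"wx":0.004,"wy":0,"wz":0},{"x":0,"y":0.09,"z":0.01,"wx":0.004,"wy":0,"wz":0},{"x":0,"y":0.1,"z":0.009,"wx":0.004,"wy":0,"wz":0}])

```text
t: 15.05
ee_pos: [0.5232, -0.0646, 0.1345]
tcp_rot: [-1.499, 0.001, -1.469]
force: [-0.3, -0.1, -0.4]
width: -0.003
```

```bash
python3 - <<'E'
from h import *
st()
E
```

```text
t 15.05 p [ 0.5232 -0.0646  0.1345] a 1.4990092887900712 rollerr 0.9999980737378159 F [-0.3213 -0.0685 -0.393 ] w -0.0028600415617075765 q [-0.2354  0.5665  0.4886  1.9606 -0.4655  0.6515  0.649 ]
```

Request:
step_arm(moves=[{"x":0,"y":0.008,"z":-0.0005,"wx":0,"wy":0,"wz":0},{"x":0,"y":0.015,"z":-0.001,"wx":0,"wy":0,"wz":0},{"x":0,"y":0.022,"z":-0.0015,"wx":0,"wy":0,"wz":0},{"x":0,"y":0.027,"z":-0.002,"wx":0,"wy":0,"wz":0}])

```text
t: 15.45
ee_pos: [0.5237, -0.0646, 0.1307]
tcp_rot: [-1.497, 0.002, -1.469]
force: [-4.2, 1.4, 16.3]
width: -0.001
```

```bash
python3 - <<'E'
from h import *
st()
E
```

```text
t 15.45 p [ 0.5237 -0.0646  0.1307] a 1.4972717577678956 rollerr 0.9999965512681804 F [-4.1599  1.4351 16.2773] w -0.000749568175804926 q [-0.2303  0.5717  0.4824  1.9642 -0.4728  0.6414  0.6558]
```

Contact at fingertip z = 0.1307 puts the bar centre at 0.1247, so the board is flat (0 rad) and pressed on its rest. Now I'll retreat, reopen partly and regrip.

Request:
step_arm(moves=[{"x":0,"y":-0.05,"z":0,"wx":0,"wy":0,"wz":0},{"x":0,"y":-0.2,"z":0,"wx":0.04,"wy":0,"wz":0},{"x":0,"y":-0.25,"z":0,"wx":0.08,"wy":0,"wz":0},{"x":0,"y":-0.25,"z":-0.03,"wx":0.12,"wy":0,"wz":0},{"x":0,"y":-0.25,"z":-0.05,"wx":0.15,"wy":0,"wz":0}], gripper=0.1)

```text
t: 15.95
ee_pos: [0.5098, -0.0662, 0.181]
tcp_rot: [-1.258, 0.002, -1.47]
force: [-0.0, -0.1, -0.1]
width: 0.446
```

```bash
python3 - <<'E'
from h import *
st(); a=1.26; y=rot(a)[:,1]
p=H-.2*xs+np.array([0.0003,0,0]); go(p-.05*y,a); go(p+.018*y,a)
E
```

```text
t 15.95 p [ 0.5098 -0.0662  0.181 ] a 1.2580537764555908 rollerr 0.9999979814249612 F [-0.0099 -0.0909 -0.1116] w 0.4464005548746152 q [-0.1489  0.3868  0.3775  2.1334 -0.6047  0.4069  0.8134]
t 15.95 sh [ 0.0005  0.0374 -0.0206] turn [-0.0012  0.0005 -0.0012] | 8.532560219649058 mm 0.1603009666598501 deg
t 15.95 sh [ 0.0011  0.3774 -0.0212] turn [-0.0012  0.0005 -0.0012] | 75.59260126744574 mm 0.1603009666598501 deg
```

Request:
step_arm(moves=[{"x":0,"y":0.03,"z":-0.02,"wx":0,"wy":0,"wz":0},{"x":0,"y":0.13,"z":-0.018,"wx":0,"wy":0,"wz":0},{"x":0,"y":0.25,"z":-0.018,"wx":0,"wy":0,"wz":0},{"x":0,"y":0.35,"z":-0.018,"wx":0,"wy":0,"wz":0},{"x":0,"y":0.38,"z":-0.018,"wx":0,"wy":0,"wz":0}])

```text
t: 16.45
ee_pos: [0.5299, -0.0638, 0.1056]
tcp_rot: [-1.261, 0.003, -1.469]
force: [-0.3, -0.2, -0.2]
width: 0.449
```

Request:
step_arm(moves=[{"x":0,"y":0,"z":0,"wx":0,"wy":0,"wz":0},{"x":0,"y":0,"z":0,"wx":0,"wy":0,"wz":0},{"x":0,"y":0,"z":0,"wx":0,"wy":0,"wz":0},{"x":0,"y":0,"z":0,"wx":0,"wy":0,"wz":0}], gripper=1, grip_force=40)

```text
t: 16.85
ee_pos: [0.5306, -0.064, 0.1063]
tcp_rot: [-1.259, 0.002, -1.47]
force: [2.9, -0.7, -4.0]
width: 0.128
```

```bash
sed -i 's/^RB=0.2004/RB=0.2/; s/^RB=0.2011/RB=0.2/; s/^AREL=0.704/AREL=1.26/' h.py
python3 - <<'E'
from h import *
tilt(); arc([.02,.06,.1,.14,.18],1.258)
c=bot.camera("wrist"); cv2.imwrite("pics/wrist8.png",c["pixels"])
E
```

```text
t 16.85 p [ 0.5306 -0.064   0.1063] a 1.2589362918448506 rollerr 0.9999974449974645 F [ 2.8786 -0.6849 -4.0082] w 0.12824581407886948 q [ 0.0138  0.5326  0.1497  2.1547 -0.7727  0.2134  0.9708]
tilt -0.00295830551497328 r 0.19824620583964123 F tangential(up) -4.0164937364106095 F radial(out) -2.7839506174173736 lat -0.968841628531847 torque [-0.0463  0.004  -0.104 ]
t=0.020 [-0.0001 -0.0245 -0.0029] [-0.0121  0.0004 -0.0014]
t=0.060 [-0.0001 -0.0622  0.0071] [-0.0376  0.0004 -0.0014]
t=0.100 [-0.0002 -0.0994  0.0185] [-0.0631  0.0005 -0.0014]
t=0.140 [-0.0003 -0.1362  0.0315] [-0.0885  0.0005 -0.0014]
t=0.180 [-0.0003 -0.1724  0.0459] [-0.114   0.0005 -0.0013]
```

View pics/wrist8.png

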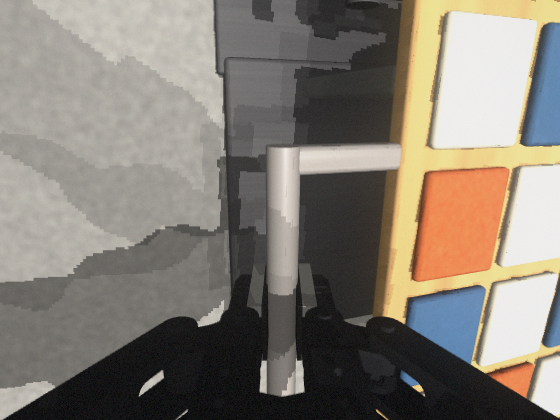

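Regripped: opening 11 mm, bar centred at column ≈283. Lifting towards 0.29 (past 0.24, well short of 0.44).

```bash
echo "RB=0.1985" >> h.py
python3 - <<'E'
from h import *
arc([.02,.06,.1,.14,.18],1.258)
E
```

```text
t=0.020 [-0.     -0.0221  0.0042] [-0.0121  0.0005 -0.0014]
t=0.060 [-0.0001 -0.0595  0.0141] [-0.0376  0.0005 -0.0014]
t=0.100 [-0.0002 -0.0965  0.0255] [-0.0631  0.0005 -0.0014]
t=0.140 [-0.0003 -0.133   0.0383] [-0.0885  0.0006 -0.0014]
t=0.180 [-0.0003 -0.169   0.0526] [-0.114   0.0006 -0.0013]
```

Request:
step_arm(moves=[{"x":0,"y":-0.022,"z":0.0042,"wx":-0.012,"wy":0,"wz":0},{"x":0,"y":-0.0595,"z":0.014,"wx":-0.0376,"wy":0,"wz":0},{"x":0,"y":-0.0965,"z":0.0255,"wx":-0.063,"wy":0,"wz":0},{"x":0,"y":-0.133,"z":0.0383,"wx":-0.0885,"wy":0,"wz":0},{"x":0,"y":-0.169,"z":0.0526,"wx":-0.114,"wy":0,"wz":0}])

```text
t: 17.4
ee_pos: [0.5305, -0.0641, 0.1423]
tcp_rot: [-1.439, 0.001, -1.47]
force: [4.3, -0.4, -6.4]
width: 0.122
```

```bash
python3 - <<'E'
from h import *
tilt(); arc([.2,.23,.26,.28,.3],1.258)
E
```

```text
t 17.4 p [ 0.5305 -0.0641  0.1423] a 1.4386041823100293 rollerr 0.9999991279012118 F [ 4.3057 -0.3745 -6.4454] w 0.12229168711605994 q [-0.2484  0.5468  0.5093  1.9837 -0.5332  0.6055  0.7138]
tilt 0.183077251829883 r 0.19837977293399336 F tangential(up) -5.564531705646993 F radial(out) -5.349293175598506 lat -0.80248800200266 torque [ 0.1248 -0.5494 -0.0961]
t=0.200 [-0.     -0.0161  0.0029] [-0.0123  0.0007 -0.0005]
t=0.230 [-0.     -0.0442  0.0102] [-0.0314  0.0007 -0.0005]
t=0.260 [-0.     -0.0721  0.0183] [-0.0505  0.0007 -0.0005]
t=0.280 [-0.     -0.0905  0.0242] [-0.0633  0.0007 -0.0005]
t=0.300 [-0.0001 -0.1088  0.0305] [-0.076   0.0007 -0.0005]
```

Request:
step_arm(moves=[{"x":0,"y":-0.016,"z":0.005,"wx":-0.012,"wy":0,"wz":0},{"x":0,"y":-0.044,"z":0.0135,"wx":-0.031,"wy":0,"wz":0},{"x":0,"y":-0.072,"z":0.022,"wx":-0.05,"wy":0,"wz":0},{"x":0,"y":-0.09,"z":0.028,"wx":-0.063,"wy":0,"wz":0},{"x":0,"y":-0.105,"z":0.034,"wx":-0.075,"wy":0,"wz":0}])

```text
t: 17.9
ee_pos: [0.5335, -0.0637, 0.1639]
tcp_rot: [-1.559, 0.0, -1.47]
force: [0.9, -0.6, -4.5]
width: 0.123
```

```bash
sed -i 's/^RB=0.1985/RB=0.198/' h.py; python3 look.py 20 .29 .28 .27 .26 .25
```

```text
t 17.9 p [ 0.5335 -0.0637  0.1639] a 1.5585638635264027 rollerr 0.9999995840205439 F [ 0.8644 -0.5581 -4.5384] w 0.12306105752593095 q [-0.301   0.5762  0.5886  1.857  -0.4304  0.8248  0.6085]
tilt 0.2963615326293233 r 0.19837197272123025 F tangential(up) -4.10565009995302 F radial(out) -2.0946643898582846 lat -0.64157607570953 torque [-0.1949 -0.0889 -0.1114]
t=0.290 [0.     0.0066 0.0007] [ 0.0055  0.0005 -0.0003]
t=0.280 [ 0.      0.016  -0.0013] [ 0.0118  0.0005 -0.0003]
t=0.270 [ 0.      0.0255 -0.0031] [ 0.0182  0.0005 -0.0003]
t=0.260 [ 0.      0.035  -0.0049] [ 0.0246  0.0005 -0.0003]
t=0.250 [ 0.      0.0445 -0.0065] [ 0.0309  0.0005 -0.0003]
```

View pics/p20.png

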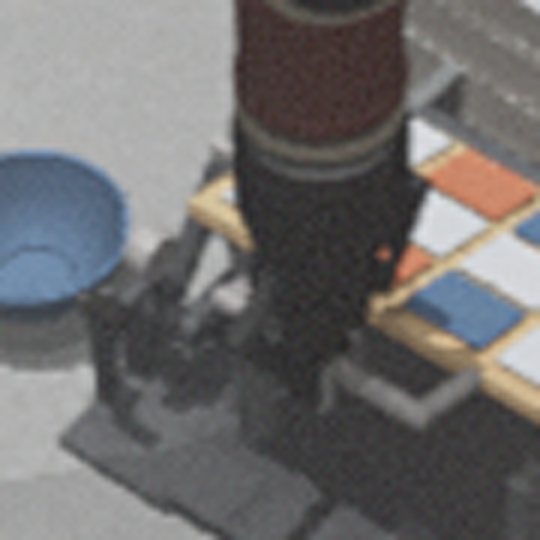

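Tilt is about 0.296, with the prop leaning in under the board (around (190,260)). Lowering slowly onto the notch.

Request:
step_arm(moves=[{"x":0,"y":0.0066,"z":0.0005,"wx":0.0055,"wy":0,"wz":0},{"x":0,"y":0.016,"z":-0.001,"wx":0.012,"wy":0,"wz":0},{"x":0,"y":0.0255,"z":-0.003,"wx":0.018,"wy":0,"wz":0},{"x":0,"y":0.035,"z":-0.005,"wx":0.0246,"wy":0,"wz":0},{"x":0,"y":0.0445,"z":-0.0065,"wx":0.031,"wy":0,"wz":0}])

```text
t: 18.45
ee_pos: [0.532, -0.0639, 0.155]
tcp_rot: [-1.51, 0.001, -1.47]
force: [0.6, -1.1, -3.2]
width: 0.121
```

```bash
python3 - <<'E'
from h import *
tilt(); arc([.25,.245,.24,.235,.23],1.258)
E
```

```text
t 18.45 p [ 0.532  -0.0639  0.155 ] a 1.5104997068896227 rollerr 0.9999991272720794 F [ 0.6276 -1.1206 -3.1704] w 0.12122826254362314 q [-0.2853  0.5635  0.5635  1.9092 -0.4671  0.7377  0.6459]
tilt 0.24945913552372173 r 0.19832808736599292 F tangential(up) -2.9457413777336225 F radial(out) -1.27940347445305 lat -1.177603667524189 torque [-0.2002  0.0873 -0.0936]
t=0.250 [ 0.    -0.     0.002] [ 0.0016  0.0007 -0.0005]
t=0.245 [0.     0.0047 0.0009] [ 0.0048  0.0007 -0.0005]
t=0.240 [ 0.      0.0094 -0.0001] [ 0.008   0.0007 -0.0005]
t=0.235 [ 0.      0.0141 -0.001 ] [ 0.0111  0.0007 -0.0005]
t=0.230 [ 0.      0.0189 -0.002 ] [ 0.0143  0.0007 -0.0005]
```

Request:
step_arm(moves=[{"x":0,"y":0.0047,"z":0.001,"wx":0.0048,"wy":0,"wz":0},{"x":0,"y":0.0094,"z":0,"wx":0.008,"wy":0,"wz":0},{"x":0,"y":0.0141,"z":-0.001,"wx":0.011,"wy":0,"wz":0},{"x":0,"y":0.0189,"z":-0.002,"wx":0.014,"wy":0,"wz":0},{"x":0,"y":0.0189,"z":-0.002,"wx":0.014,"wy":0,"wz":0}])

```text
t: 18.95
ee_pos: [0.5316, -0.0639, 0.1515]
tcp_rot: [-1.489, 0.001, -1.47]
force: [-1.8, -0.7, 0.9]
width: 0.123
```

```bash
python3 - <<'E'
from h import *
tilt(); arc([.23,.225,.22,.215,.21],1.258)
E
```

```text
t 18.95 p [ 0.5316 -0.0639  0.1515] a 1.4885028918291012 rollerr 0.9999988194199997 F [-1.7599 -0.6501  0.8797] w 0.12305369282981476 q [-0.2761  0.5576  0.55    1.9315 -0.4856  0.6993  0.6647]
tilt 0.2313621927753512 r 0.198317627321241 F tangential(up) 0.43985316197414814 F radial(out) 1.9693665366087345 lat -0.4711436726012447 torque [-0.0544  0.6176 -0.0603]
t=0.230 [0.     0.0018 0.0011] [ 0.0003  0.0005 -0.0008]
t=0.225 [0.     0.0065 0.0001] [ 0.0035  0.0005 -0.0008]
t=0.220 [ 0.      0.0112 -0.0009] [ 0.0067  0.0005 -0.0008]
t=0.215 [ 0.      0.0159 -0.0019] [ 0.0099  0.0005 -0.0008]
t=0.210 [ 0.      0.0207 -0.0029] [ 0.0131  0.0005 -0.0008]
```

The load has moved onto the prop (bar force from −2.9 to +0.4 N at est. 0.231). A small further press should confirm the support before I let go.

Request:
step_arm(moves=[{"x":0,"y":0.006,"z":0.0005,"wx":0,"wy":0,"wz":0},{"x":0,"y":0.01,"z":0.0005,"wx":0,"wy":0,"wz":0},{"x":0,"y":0.01,"z":0.0005,"wx":0,"wy":0,"wz":0}])

```text
t: 19.25
ee_pos: [0.5314, -0.0639, 0.1505]
tcp_rot: [-1.489, 0.002, -1.47]
force: [-5.4, -0.5, 7.6]
width: 0.122
```

```bash
python3 look.py 21 .23
```

```text
t 19.25 p [ 0.5314 -0.0639  0.1505] a 1.488725056859524 rollerr 0.9999969295829284 F [-5.4446 -0.492   7.6267] w 0.12174447334190877 q [-0.2743  0.5588  0.5483  1.9326 -0.4879  0.6977  0.667 ]
tilt 0.22624610907860335 r 0.19825552887761919 F tangential(up) 6.206125416752295 F radial(out) 7.038028699562034 lat 0.054018122141549954 torque [ 0.032   1.1334 -0.0187]
t=0.230 [-0.     -0.0032  0.0022] [-0.0008  0.0004 -0.0015]
```

View pics/p21.png

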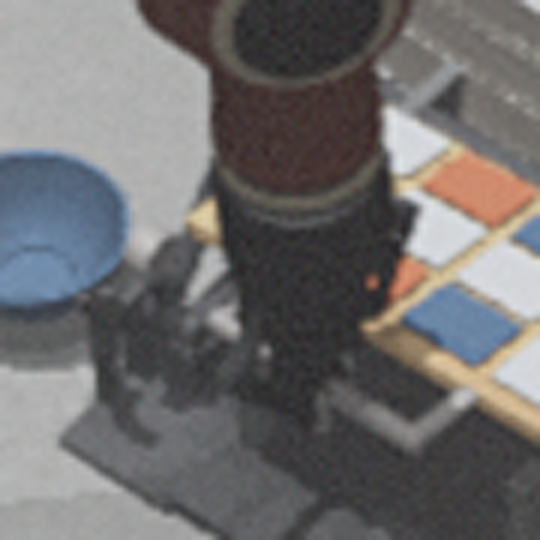

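The support holds 6 N of downward push, so I'm releasing with the same partial opening as before.

Request:
step_arm(moves=[{"x":0,"y":0,"z":0,"wx":0,"wy":0,"wz":0},{"x":0,"y":0,"z":0,"wx":0,"wy":0,"wz":0},{"x":0,"y":0,"z":0,"wx":0,"wy":0,"wz":0},{"x":0,"y":0,"z":0,"wx":0,"wy":0,"wz":0}], gripper=0.1)

```text
t: 19.7
ee_pos: [0.5318, -0.0637, 0.1505]
tcp_rot: [-1.488, 0.002, -1.469]
force: [0.2, 0.8, -0.0]
width: 0.448
```

```bash
python3 - <<'E'
from h import *
tilt()
c=bot.camera("wrist"); cv2.imwrite("pics/wrist9.png",c["pixels"])
E
```

```text
t 19.7 p [ 0.5318 -0.0637  0.1505] a 1.4881887335840185 rollerr 0.999996689193409 F [ 0.1785  0.805  -0.0441] w 0.4476671062776617 q [-0.2742  0.5591  0.5476  1.9321 -0.4878  0.6972  0.6668]
tilt 0.22641344912771302 r 0.1978328604629322 F tangential(up) 0.014981470671267372 F radial(out) -0.26128657197991134 lat 0.7831238646193186 torque [ 0.0015  0.0737 -0.0012]
```

View pics/wrist9.png

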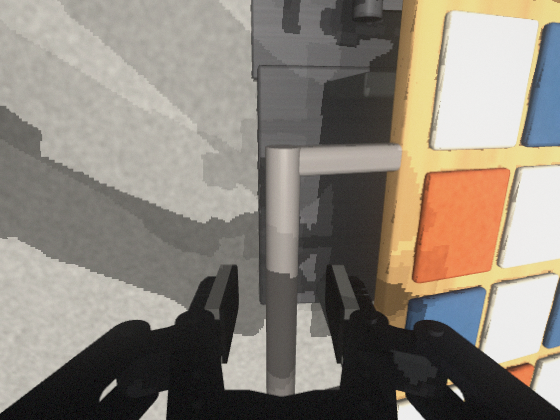

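The board stays up with the bar free between the fingers. Retreating straight back along the tool.

Request:
step_arm(moves=[{"x":0,"y":-0.06,"z":0,"wx":0,"wy":0,"wz":0},{"x":0,"y":-0.18,"z":0,"wx":0,"wy":0,"wz":0},{"x":0,"y":-0.4,"z":-0.02,"wx":0,"wy":0,"wz":0},{"x":0,"y":-0.64,"z":-0.05,"wx":0,"wy":0,"wz":0},{"x":0.0,"y":-0.8,"z":-0.2,"wx":0,"wy":0,"wz":0}])

```text
t: 20.25
ee_pos: [0.4819, -0.0698, 0.3107]
tcp_rot: [-1.481, -0.001, -1.468]
force: [0.4, 1.1, 0.4]
width: 0.449
```

Request:
step_arm(moves=[{"x":-0.1,"y":-0.1,"z":-0.1,"wx":0,"wy":0,"wz":0},{"x":-0.3,"y":-0.15,"z":-0.1,"wx":0,"wy":0,"wz":0},{"x":-0.5,"y":-0.15,"z":-0.1,"wx":0,"wy":0,"wz":0},{"x":-0.7,"y":-0.15,"z":-0.1,"wx":0,"wy":0,"wz":0},{"x":-0.7,"y":-0.15,"z":-0.1,"wx":0,"wy":0,"wz":0}])

```text
t: 20.75
ee_pos: [0.4442, 0.0737, 0.339]
tcp_rot: [-1.481, 0.002, -1.457]
force: [-0.2, 0.1, -0.4]
width: 0.455
```

```bash
python3 - <<'E'
from h import *
st()
s=bot.camera("side"); cv2.imwrite("pics/side11.png",cv2.resize(s["pixels"][130:230,240:380],None,fx=5.5,fy=5.5,interpolation=cv2.INTER_CUBIC))
t=bot.camera("top"); cv2.imwrite("pics/top11.png",t["pixels"])
for a in (0,.2,.24,.28): print(a,(proj(s,[H-.2*np.cos(a)*xs+.2*np.sin(a)*zs+y*ys for y in(.06,-.06)])-[240,130])*5.5)
E
```

```text
t 20.75 p [0.4442 0.0737 0.339 ] a 1.481126299672177 rollerr 0.9998947678088953 F [-0.2107  0.1222 -0.3923] w 0.45485371629158633 q [-0.7722  0.1771  0.6691  1.8621 -0.1288  1.0534  0.0575]
0 [[222.8385 380.6499]
 [409.894  495.9769]]
0.2 [[225.4256 326.351 ]
 [416.6716 442.2983]]
0.24 [[227.1576 314.2504]
 [419.2262 430.2331]]
0.28 [[229.2994 301.7803]
 [422.1817 417.7677]]
```

View pics/side11.png

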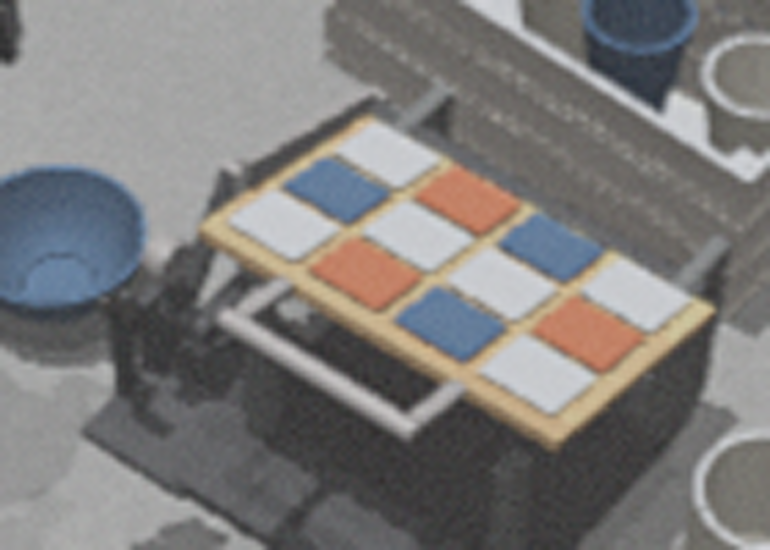

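View pics/top11.png

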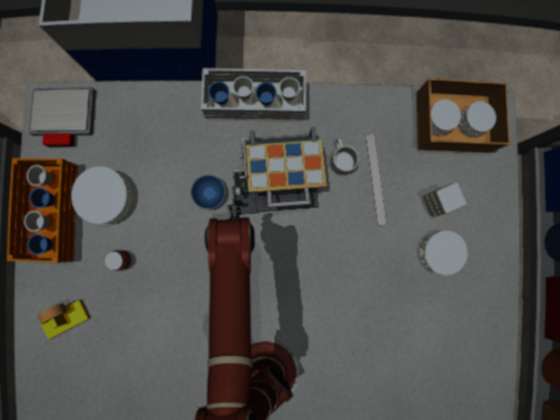

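The bar ends at (222,318) and (408,432) match a tilt of 0.24 (model: (227,314) and (419,430)). The bowl (208,192), mug (344,160), ruler and the rest sit at their starting pixels, and the arm is clear. Handing in.

```bash
python3 - <<'E'
from plant import bot
print(bot.finish_job(), bot.state()["t"])
E
```

```text
the job is handed in; nothing more can be done
the job is handed in; nothing more can be done
```

The board is down in its lowest notch (0.24 rad), resting on the prop, and the robot is clear of it. I handed the job in at about 21 s of the 72 s allowed; no verdict was reported.

- **Lift:** I gripped the front bar at the third notch (0.64 rad) and raised it along its arc. The stop came at about 1.06 rad, where the load at the bar rose from 2.3 to 7.5 N. That is about 5 N on the stop, within the 15 N limit. The prop stayed out past every notch on the way down.
- **Flat:** I eased the board down in the grip. Arm and camera estimates of the angle disagreed here (0.02 against 0.02–0.05 rad). I let go once the load was on the rest and touched the bar from above with the fingertips. Contact at 0.1307 m puts the bar at 125 mm, which is flat.
- **Lowest notch:** I regripped, raised the board to about 0.30 rad and lowered it until the prop took the load. It held a 6 N push before I released it.
- **Last checks:** After release the bar's position in the side view fits 0.24 rad. The arm had read about 0.23 rad, and measuring from the flat picture also gives about 0.225. All are inside the 0.21–0.27 window. In the top view the crockery and the ruler show no movement.

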